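# Draw the pump hub home with a click wrench, then zero the run-out gauge

## Task

Get this fuel pump ready for its run-out check: put the click wrench on the hub's draw bolt and tighten it clockwise until the wrench clicks, easing off at the click rather than forcing the handle on to its stop, and only then turn the dial gauge's bezel until its zero mark sits under the red pointer. Finish with the wrench lying flat on the green rubber mat and every loose brass union from the counter in the blue kit tray, leaving the carton, bottle and tin alone.

Things in the scene. Friction and masses are not known exactly. Their poses are not given: they have to be found in the camera images.
- fixture: pump on its steel test plate, fixed. Origin: on the counter under the draw bolt's axis. Plate x +-75 mm, y -180 to +90 mm, 12 mm thick. Round pump, 56 mm radius, 60 mm tall; red-capped ports along x out to 82 mm, up to 52 mm high; drive hub of 36 mm radius, top at z 80 mm; collar of 19 mm radius, top at z 86 mm, under the bolt's head. Dial gauge at x 0, y -118 mm; its plunger runs along y to the hub at z 72 mm
- bolt (a joint): draw bolt in the middle of the drive hub, axis vertical, steel square head. Value in rad, grows as it is tightened CLOCKWISE seen from above; at 0 its flats are parallel to the fixture's x and y axes. Turns against 0.12 N m of friction; is home, and stops dead, at 1.20; starts 0.25 to 0.7 rad short of that
- bolt_top (a point): centre of the top of the draw bolt's square head, 108 mm above the counter. The head is 22 mm across flats from z = 86 to 101 mm, then chamfered (in steps: 18.5 mm across to 105 mm, 14 mm across to 108 mm)
- wrench: click wrench lying flat, 520 g, 260 mm long. Origin: on the underside, on the socket's axis; handle along -x, z up. Round head 61 mm in diameter, 20 mm tall, with a square socket 25 mm across, open right through, its sides parallel to the wrench's x and y. Shank 12 mm wide. Fitted over the draw bolt's head, its underside rests on the collar, 86 mm above the counter
- click (a joint): breakaway joint of the wrench: how far (rad) the handle has swung clockwise past the socket. 0 = not tripped (preloaded spring); gives way at 0.8 N m (7.6 N at the grip point), has clicked by 0.15, inner stop at 0.7, springs back when the handle is eased. It turns about the socket's own axis, so the handle keeps to the same circle round the bolt
- wrench_grip (a point): best grasp on the wrench's black rectangular grip (20 mm wide, 22 mm high, from 80 to 230 mm from the socket's axis): 105 mm from the socket's axis, 11 mm above the underside; the centre of mass is 97 mm from that axis; can be gripped hard
- wrench_tail (a point): tail end of the wrench's black grip, 230 mm from the socket's axis, 11 mm above the underside
- mat: green rubber tool mat fixed to the counter, 360 mm (x) by 120 mm (y), 4 mm thick; origin: centre of its underside. The wrench starts on it
- bezel (a joint): angle (rad, anticlockwise from above positive) of the dial gauge's knurled black bezel, which carries the white dial. The gauge lies face up; bezel 58 mm in diameter, from z = 90 to 104 mm above the counter, on a body of 26 mm radius below. Turns from -2.2 to 2.2 against 0.03 N m of friction and stays where it is left
- dial_center (a point): axis of the dial gauge, at the height of the pointer, 106 mm above the counter
- dial_zero (a point): the dial's zero (long thick black line with a yellow mark at the rim), at 20 mm from the gauge's axis; turns with the bezel; lies towards the fixture's +x from that axis when the bezel is at 0
- pointer_tip (a point): tip (long thin end; the tail is short and thick) of the gauge's red pointer, 20 mm from the gauge's axis. The pointer does not turn with the bezel; it swings anticlockwise, 0.8 rad per rad of bolt, as the draw bolt is tightened
- tray: blue open kit tray fixed to the counter, 130 mm (x) by 150 mm (y) outside, 32 mm high, walls and floor 4 mm thick; origin: centre of its underside
- union1: brass pipe union, one of up to six alike (some may be absent): foot 25 mm across flats (collides as a 25 mm round), 14 mm tall, with a round threaded stub 16 mm in diameter on top; 28 mm tall in all, 60 g. Origin: centre of the foot's underside, z along the stub. Starts upright on the counter, foot down
- union2: brass pipe union, one of up to six alike (some may be absent): foot 25 mm across flats (collides as a 25 mm round), 14 mm tall, with a round threaded stub 16 mm in diameter on top; 28 mm tall in all, 60 g. Origin: centre of the foot's underside, z along the stub. Starts upright on the counter, foot down
- union3: brass pipe union, one of up to six alike (some may be absent): foot 25 mm across flats (collides as a 25 mm round), 14 mm tall, with a round threaded stub 16 mm in diameter on top; 28 mm tall in all, 60 g. Origin: centre of the foot's underside, z along the stub. Starts upright on the counter, foot down
- union4: brass pipe union, one of up to six alike (some may be absent): foot 25 mm across flats (collides as a 25 mm round), 14 mm tall, with a round threaded stub 16 mm in diameter on top; 28 mm tall in all, 60 g. Origin: centre of the foot's underside, z along the stub. Starts upright on the counter, foot down
- union5: brass pipe union, one of up to six alike (some may be absent): foot 25 mm across flats (collides as a 25 mm round), 14 mm tall, with a round threaded stub 16 mm in diameter on top; 28 mm tall in all, 60 g. Origin: centre of the foot's underside, z along the stub. Starts upright on the counter, foot down
- union6: brass pipe union, one of up to six alike (some may be absent): foot 25 mm across flats (collides as a 25 mm round), 14 mm tall, with a round threaded stub 16 mm in diameter on top; 28 mm tall in all, 60 g. Origin: centre of the foot's underside, z along the stub. Starts upright on the counter, foot down
- carton: white and blue pump carton, 90 by 90 by 110 mm; bystander; origin: centre of its underside
- additive: black additive bottle, 54 mm in diameter, 150 mm tall, red cap; bystander; origin: centre of its underside
- grease: grease tin, 72 mm in diameter, 60 mm tall; bystander; origin: centre of its underside
Things that resemble listed ones, but are neither listed nor needed, are in the scene too. What is shaped like the union4 but pink or purple is not meant.

How it is judged:
By the outcome, as a careful person would: the job done as asked, in the order asked, and still so for the second after the job is handed in, with the robot touching nothing.
Of union1, union2, union3, union4, union5, union6 only 4 to 6 are there at a start; the rules pass over those that are not, and their reading is None.
At some moment in a run one of union1, union2, union3, union4, union5, union6 may be knocked a few centimetres aside while the robot is not near it.
It also fails if it takes over 210 s, if anything falls off the work surface, if the arm or the gripper's body presses on something with over 40 N, if the wrist force passes 120 N, or if a joint passes its speed limit or range.

## Robot

A 6-joint arm with a two-finger parallel gripper is mounted at the origin on the work surface. World frame = base frame: x ahead of the robot, y to its left, z up, the work surface at z = 0. Lengths are in mm, angles in rad, forces in N, time in s.
With the tool pointing down it reaches from about 400 to 825 mm from the base axis. Payload 7 kg.
Tool frame: the origin (TCP) lies on the centre line of the jaws, within the pads' length; the fingertips stand 11 mm ahead of it and the grasp point (between the pads) lies 8 mm behind it; z points along the fingers, x is the direction in which the jaws open and shut, and the axes are right-handed (so a half turn about z gives the same grasp; the last joint's range is limited). The gripper opens to 85 mm and grips with 20 to 120 N. Pads are 22 mm wide; open, the fingers measure 114 mm over their backs; the gripper's body (76 mm by 85 mm) begins 54 mm behind the grasp point. The pads swing forward as they close: fully open they stand 13 mm farther back than shut.
Start: joints at [-0.878, 0.359, 0.012, 0, -1.224, -0.288], TCP at [265.811, -620.435, 242.302] pointing down, gripper open.
Joint ranges: [-3.07, 3.07], [-1.43, 2.12], [-1.02, 1.25], [-3.03, 1.67], [-3.05, -0], [-3.03, 3.03]. Speed limits (rad/s): [2.39, 2.39, 3.01, 3.14, 3.14, 3.14].

## Interface

Orientations are given as a rotation vector (axis times angle).
In Python, from plant import * gives the robot as it stands.
- The arm moves only by the tool jog_arm, never from a script. Its argument "increments" is a list of rows, each a list of 3 entries, a list of its own where there are three numbers: the shift along the tool's x, y, z in mm, then the turn, a rotation vector about the tool's x, y, z in degrees, then the opening, from -1 (shut) to 1 (fully open), so that 0 is half open. In form: [[[tx, ty, tz], [ax, ay, az], jaw], ...]. A call has 1 to 10 rows; each row shifts and turns the commanded pose from where the row before left it, along the tool's axes as they then stand; what a row does not reach is not made up. A row lasts 1/10 s, in which the tool goes at most 50 mm and 8.59 degrees, less where a joint would pass 70% of its speed; a pose out of reach is approached as far as the arm can. A call is refused whole if a number of a shift passes 50 or a number of a turn 8.59, either way. A call with a gripper value outside its range is refused whole. The fingers move at their own pace and stop on an object; "force" is the grip in N (left out, the last holds). Time passes only in rows, so rows that do not move let the fingers close. It gives the time, the measured TCP pose, the force and the opening at its end, in the units of the state.
- sense(): the state, without advancing time (a new reading comes with each control period).
- snapshot(name): name is "scene" or "top"; returns a dict with "pixels" (400x640x3 uint8, red, green, blue), "K" (3x3 intrinsics, pixels), "R" (3x3) and "t" (3): a world point X has camera coordinates R X + t. Camera axes: x right, y down, z forward; pixel columns grow to the right and rows downward; lengths in mm; the calibration is good to about 2 mm. A picture is of the moment at which its call begins. There is no depth.
- sign_off(): hands the job in, once; it reports no verdict.
The state is a dict: "t": time; "joint_pos": joint angles; "dq": joint speeds; "effort": joint torques, N m; "position": TCP position; "eef_rot": TCP orientation; "wrist_force": force on the tool from outside, world axes, zero at the start; "wrist_torque": the same for the moment, N m; "gripper_width": finger opening in mm.
Only numpy, scipy, OpenCV 4.12 (cv2) and the standard library are available. Lean on these libraries where they do the work, as an engineer would, in place of code of your own. Each camera call takes 0.05 s, during which the arm holds its last target. There are 200 camera calls.

## Working session

There is one attempt and no reset: what is moved stays moved. The work goes in short steps, Python scripts to look and compute and a tool call to move; the robot and the scene stay as the last step left them, time stands still between calls to the robot, and variables do not carry over. Pictures are saved under pics/ and viewed, about 12 in all and at most 16, crops included, and the job is handed in when it is done.

Besides the shell and the picture viewer there is one more tool, called after "Call:" as name(argument=value, ...), one argument or row to a line, values as JSON. jog_arm: Moves the arm, as the interface text tells. Its arguments: {"type":"object","properties":{"increments":{"type":"array"},"force":{"type":"number"}},"required":["increments"]}

```bash
mkdir -p pics; cat > h.py <<'E'
from plant import *
import numpy as np, cv2
from scipy.spatial.transform import Rotation as Ro
def shot(cam,fn=None):
    s=snapshot(cam)
    if fn: cv2.imwrite('pics/'+fn, np.ascontiguousarray(s['pixels'][:,:,::-1]))
    return s
def ray(s,u,v,z):
    K,R,t=[np.array(s[k],float) for k in 'KRt']
    d=R.T@np.linalg.solve(K,[u,v,1.]); c=-R.T@t
    return c+d*(z-c[2])/d[2]
def proj(s,X):
    K,R,t=[np.array(s[k],float) for k in 'KRt']
    p=K@(R@np.array(X,float)+t); return p[:2]/p[2]
def delta(target,yaw=None):
    """tool-frame shift to world target at present orientation; tool yaw of x axis (deg)"""
    st=sense(); R=Ro.from_rotvec(st['eef_rot']).as_matrix()
    return np.round(R.T@(np.array(target)-st['position']),1)
E
ls; python3 - <<'E'
from h import *
for c in ('top','scene'):
    s=shot(c,c+'1.png'); print(c,-np.array(s['R']).T@s['t'],np.array(s['K'])[0,0]); 
    print(np.round(s['R'],3))
st=sense();print({k:np.round(v,3) for k,v in st.items()}); print(np.round(Ro.from_rotvec(st['eef_rot']).as_matrix(),3))
E
```

```text
h.py
pics
top [ 227.44839803   69.70996431 1256.73293924] 444.12953291432063
[[ 0.026 -1.     0.006]
 [-0.976 -0.027 -0.216]
 [ 0.216 -0.001 -0.976]]
scene [ 813.87573113 -403.21841554  837.29998253] 380.34477814687506
[[ 0.815  0.579 -0.016]
 [ 0.453 -0.655 -0.605]
 [-0.36   0.486 -0.796]]
{'t': np.float64(0.1), 'joint_pos': array([-0.878,  0.359,  0.011, -0.   , -1.224, -0.288]), 'dq': array([ 0.   ,  0.   ,  0.001,  0.   , -0.001, -0.001]), 'effort': array([-0.0000e+00, -5.8476e+01,  2.9411e+01,  6.9540e+00, -3.0000e-03,
       -0.0000e+00]), 'position': array([ 265.632, -620.08 ,  241.476]), 'eef_rot': array([-1.729e+00, -2.621e+00, -1.000e-03]), 'wrist_force': array([ 0.759,  0.634, -0.697]), 'wrist_torque': array([-0.005, -0.012,  0.022]), 'gripper_width': np.float64(85.791)}
[[-0.394  0.919 -0.001]
 [ 0.919  0.394  0.001]
 [ 0.002 -0.    -1.   ]]
```

View pics/top1.png

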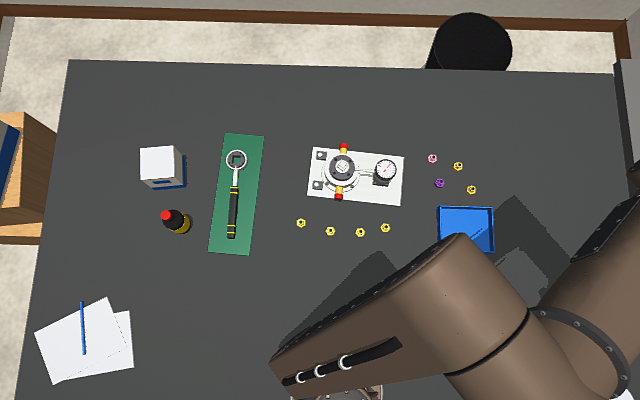

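View pics/scene1.png

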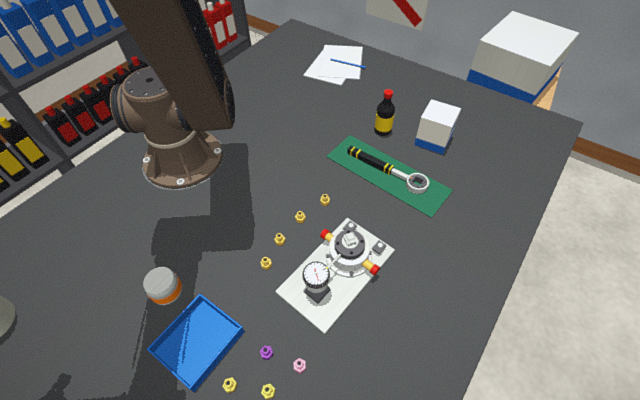

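```bash
cat > m.py <<'E'
from h import *
def blobs(s,lo,hi,amin=15,roi=None):
    hsv=cv2.cvtColor(np.ascontiguousarray(s['pixels']),cv2.COLOR_RGB2HSV)
    m=cv2.inRange(hsv,np.array(lo),np.array(hi))
    if roi: 
        k=np.zeros_like(m);k[roi[1]:roi[3],roi[0]:roi[2]]=1;m=m*k
    n,l,st,c=cv2.connectedComponentsWithStats(m)
    return m,[(c[i],st[i,4]) for i in range(1,n) if st[i,4]>=amin]
E
python3 - <<'E'
from m import *
T=shot('top');S=shot('scene')
for n,s,roi in(('top',T,(280,140,500,250)),('scene',S,(180,180,340,400))):
    m,b=blobs(s,(20,100,100),(34,255,255),10,roi)
    for c,a in b: print(n,c.round(1),a,ray(s,*c,14)[:2].round(1))
    m,b=blobs(s,(35,80,40),(85,255,200),300); c=max(b,key=lambda x:x[1])[0]; 
    cn=max(cv2.findContours(m,0,2)[0],key=cv2.contourArea);bx=cv2.boxPoints(cv2.minAreaRect(cn))
    print(n,'mat',[ray(s,*p,4)[:2].round(0).tolist() for p in cv2.approxPolyDP(cn,6,True)[:,0]])
    m,b=blobs(s,(100,120,60),(120,255,255),300,(420,195,510,260) if n=='top' else (140,280,250,400))
    cn=max(cv2.findContours(m,0,2)[0],key=cv2.contourArea)
    print(n,'tray',[ray(s,*p,32)[:2].round(0).tolist() for p in cv2.approxPolyDP(cn,5,True)[:,0]])
    # plate white
    roi=(300,140,410,212) if n=='top' else (270,210,400,335)
    m,b=blobs(s,(0,0,170),(180,60,255),100,roi)
    cn=max(cv2.findContours(m,0,2)[0],key=cv2.contourArea);h=cv2.convexHull(cn)
    print(n,'plate',[(p.tolist(),ray(s,*p,12)[:2].round(0).tolist()) for p in cv2.approxPolyDP(h,5,True)[:,0]])
a=T['pixels'][140:215,220:420][:,:,::-1]; b=S['pixels'][215:315,290:400][:,:,::-1]
A=cv2.resize(a,None,fx=4,fy=4,interpolation=2);B=cv2.resize(b,None,fx=5.0,fy=5.0,interpolation=2)
B=cv2.resize(S['pixels'][220:300,295:385][:,:,::-1],(337,300),interpolation=2)
C=cv2.resize(T['pixels'][150:190,320:405][:,:,::-1],(460,216),interpolation=2)
O=np.zeros((600,800,3),np.uint8);O[:300]=A;O[300:600,:337]=B;O[300:516,340:800]=C
cv2.imwrite('pics/c1.png',O)
E
```

```text
top [343.1 150.2] 29 [668.8 -10.6]
top [457.5 165.9] 60 [ 629.8 -346.3]
top [471.  189.5] 60 [ 559.3 -382.4]
top [338.9 189.5] 39 [548.8   0. ]
top [300.6 222.7] 60 [448.7 107.4]
top [384.6 227.4] 57 [ 441.4 -131.2]
top [329.8 230.8] 62 [427.6  24.2]
top [359.6 232. ] 63 [426.4 -60.2]
top mat [[717.0, 343.0], [365.0, 369.0], [354.0, 250.0], [710.0, 226.0]]
top tray [[498.0, -274.0], [407.0, -274.0], [431.0, -350.0], [374.0, -403.0], [378.0, -430.0], [505.0, -433.0]]
top plate [([313, 147], [677.0, 78.0]), ([403, 157], [653.0, -187.0]), ([399, 205], [508.0, -173.0]), ([308, 195], [531.0, 89.0])]
scene [324.7 199.5] 86 [449.8 105.9]
scene [299.9 216.6] 94 [428.7  22.5]
scene [279.2 239. ] 101 [427.3 -62.2]
scene [328.4 236.5] 43 [525.1  15. ]
scene [265.7 262.8] 108 [ 442.7 -132.9]
scene [229.5 384.8] 152 [ 559.8 -381.6]
scene [267.9 391.3] 150 [ 630.  -346.5]
scene mat [[354.0, 249.0], [710.0, 224.0], [718.0, 341.0], [638.0, 349.0], [660.0, 297.0], [626.0, 268.0], [595.0, 296.0], [388.0, 313.0], [609.0, 351.0], [364.0, 367.0]]
scene tray [[382.0, -282.0], [377.0, -430.0], [515.0, -431.0], [518.0, -288.0]]
scene plate [([348, 218], [534.0, 92.0]), ([394, 249], [678.0, 79.0]), ([323, 332], [652.0, -189.0]), ([276, 290], [507.0, -172.0])]
```

View pics/c1.png

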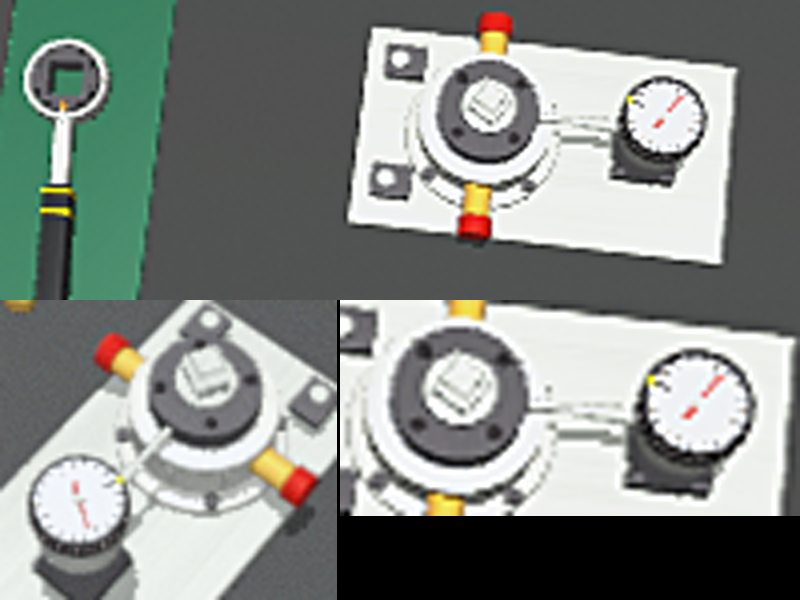

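```bash
python3 - <<'E'
from m import *
T=shot('top');S=shot('scene')
O=np.zeros((600,800,3),np.uint8)
Rz=lambda a:np.array([[np.cos(a),-np.sin(a)],[np.sin(a),np.cos(a)]])
# rectified (world-aligned) patches: plane z, centre, half-size mm
def rect(s,c,z,h,n):
    g=np.linspace(-h,h,n); 
    uv=np.array([[proj(s,[c[0]-gy,c[1]-gx,z]) for gx in g] for gy in g],np.float32)
    return cv2.remap(np.ascontiguousarray(s['pixels'][:,:,::-1]),uv[...,0],uv[...,1],cv2.INTER_CUBIC)
b=np.array([596.7,-3]); d=b+Rz(-.094)@[0,-118]; print(d)
for i,s in enumerate((T,S)):
    O[300*i:300*i+300,:300]=rect(s,b,101,24,300)
    O[300*i:300*i+300,310:610]=rect(s,d,105,36,300)
    cv2.imwrite(f'pics/d{i}.png',rect(s,d,105,36,300))
cv2.imwrite('pics/c2.png',O)
# wrench: ring metallic + grip
for n,s in(('top',T),('scene',S)):
    m,bb=blobs(s,(20,100,100),(34,255,255),4,(215,180,250,245) if n=='top' else (330,140,430,190))
    for c,a in bb: print(n,'yellow',c.round(1),a,ray(s,*c,19)[:2].round(1))
    m,bb=blobs(s,(0,0,120),(180,60,255),30,(222,140,252,175) if n=='top' else (400,165,435,195))
    cn=max(cv2.findContours(m,0,2)[0],key=cv2.contourArea)
    m2=np.zeros_like(m)
    cv2.drawContours(m2,[cn],-1,255,-1); m2=cv2.morphologyEx(m2,cv2.MORPH_OPEN,np.ones((9,9)))
    c2=max(cv2.findContours(m2,0,2)[0],key=cv2.contourArea);(u,v),(w,h),_=cv2.fitEllipse(c2)
    print(n,'ring',u,v,w,h,ray(s,u,v,24)[:2].round(1))
E
```

```text
[ 585.6243276  -120.47905976]
top yellow [233.9 187.1] 9 [546.4 302.5]
top yellow [233.8 192.4] 14 [530.6 301.8]
top yellow [231.8 225.2] 9 [435.3 301.2]
top yellow [230.8 232.1] 9 [415.6 302.7]
top ring 235.91717529296875 159.1907196044922 19.360937118530273 20.90250587463379 [628.9 301.1]
scene yellow [351.6 149.8] 16 [411. 302.]
scene yellow [357.5 152.8] 23 [432.2 301.1]
scene yellow [385.4 166.3] 21 [527.1 301. ]
scene yellow [389.8 168.8] 20 [542.2 299.9]
scene ring 417.34088134765625 182.14137268066406 20.576160430908203 22.55051040649414 [630.6 295. ]
```

View pics/c2.png

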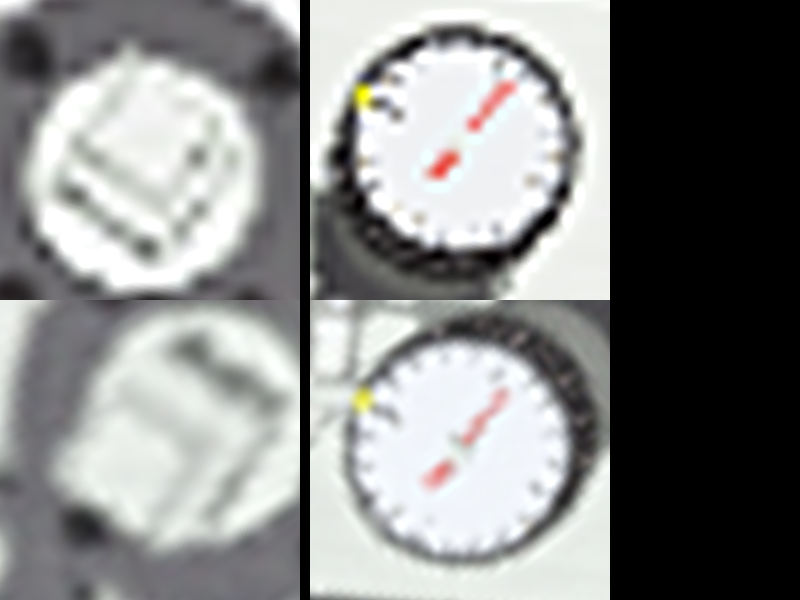

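Call:
jog_arm(
  increments=[
    [[0,0,0],[0,0,-8.5],1],
    [[0,0,0],[0,0,-8.5],1],
    [[0,0,0],[0,0,-8.5],1],
    [[0,0,0],[0,0,-8.5],1],
    [[0,0,0],[0,0,-8.5],1],
    [[0,0,0],[0,0,-8.5],1],
    [[0,0,0],[0,0,-8.5],1],
    [[0,0,0],[0,0,-8.5],1],
    [[0,0,0],[0,0,-8.5],1],
  ],
)

```text
t: 1.2
position: [265.8, -620.4, 242.2]
eef_rot: [0.275, -3.129, -0.0]
wrist_force: [0.4, -0.1, -0.1]
gripper_width: 85.0
```

```bash
cat >> h.py <<'E'
def where():
    st=sense();R=Ro.from_rotvec(st['eef_rot']).as_matrix()
    print('t',round(float(st['t']),2),'q',np.round(st['joint_pos'],2),'p',np.round(st['position'],1),'yaw',round(np.degrees(np.arctan2(R[1,0],R[0,0])),2),'zt',np.round(R[:2,2],3),'F',np.round(st['wrist_force'],1),'M',np.round(st['wrist_torque'],2),'w',round(float(st['gripper_width']),1))
E
python3 -c "
from h import *
where()"
```

```text
t 1.2 q [-0.88  0.36  0.01 -0.   -1.22  1.05] p [ 265.8 -620.4  242.2] yaw -169.96 zt [-0.  0.] F [ 0.4 -0.1 -0.1] M [-0.02  0.01  0.03] w 85.0
```

Call:
jog_arm(
  increments=[
    [[0,0,0],[0,0,-8.5],1],
    [[0,0,0],[0,0,-8.5],1],
    [[0,0,0],[0,0,-8.5],1],
    [[0,0,0],[0,0,-8.5],1],
    [[0,0,0],[0,0,-8.5],1],
    [[0,0,0],[0,0,-8.5],1],
    [[0,0,0],[0,0,-8.5],1],
    [[0,0,0],[0,0,-8.5],1],
    [[0,0,0],[0,0,-8.5],1],
    [[0,0,0],[0,0,-3.5],1],
  ],
)

```text
t: 2.2
position: [265.8, -620.4, 242.2]
eef_rot: [-2.222, 2.221, 0.0]
wrist_force: [-0.1, 0.3, 0.4]
gripper_width: 85.3
```

Call:
jog_arm(
  increments=[
    [[-46,-20,0],[0,0,0],1],
    [[-46,-20,0],[0,0,0],1],
    [[-46,-20,0],[0,0,0],1],
    [[-46,-20,0],[0,0,0],1],
    [[-46,-20,0],[0,0,0],1],
    [[-46,-20,0],[0,0,0],1],
    [[-46,-20,0],[0,0,0],1],
    [[-46,-20,0],[0,0,0],1],
    [[-46,-20,0],[0,0,0],1],
    [[-46,-20,0],[0,0,0],1],
  ],
)

```text
t: 3.2
position: [468.1, -161.0, 242.8]
eef_rot: [-2.215, 2.227, -0.001]
wrist_force: [2.2, -1.1, 0.4]
gripper_width: 85.0
```

Call:
jog_arm(
  increments=[
    [[-46,-6,0],[0,0,0],1],
    [[-46,-6,0],[0,0,0],1],
    [[-46,-6,0],[0,0,0],1],
    [[-46,-6,0],[0,0,0],1],
    [[-46,-6,0],[0,0,0],1],
    [[-46,-6,0],[0,0,0],1],
    [[-46,-6,0],[0,0,0],1],
    [[-46,-6,0],[0,0,0],1],
    [[-46,-6,20],[0,0,0],1],
    [[-46,-6,20],[0,0,0],1],
  ],
)

```text
t: 4.2
position: [530.1, 298.1, 203.0]
eef_rot: [-2.214, 2.226, 0.0]
wrist_force: [0.7, 0.2, 0.4]
gripper_width: 85.4
```

```bash
python3 - <<'E'
from m import *
where()
T=shot('top','t2.png')
E
```

```text
t 4.2 q [ 0.83  0.28 -0.2   0.   -1.09  0.73] p [530.1 298.1 203. ] yaw -90.29 zt [0.001 0.001] F [0.7 0.2 0.4] M [-0.04 -0.12 -0.04] w 85.4
```

View pics/t2.png

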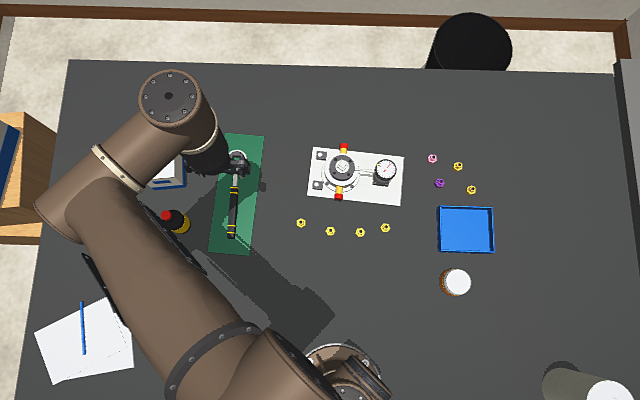

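```bash
python3 - <<'E'
from m import *
S=shot('scene','s2.png')
print('delta', delta([524.5,301,17]))
T=shot('top')
m,b=blobs(T,(100,120,60),(120,255,255),300,(420,195,510,270))
cn=max(cv2.findContours(m,0,2)[0],key=cv2.contourArea)
print('tray',[ray(T,*p,32)[:2].round(0).tolist() for p in cv2.approxPolyDP(cn,5,True)[:,0]])
E
```

```text
delta [ -2.    4.  181.8]
tray [[498.0, -274.0], [376.0, -275.0], [378.0, -430.0], [505.0, -433.0]]
```

View pics/s2.png

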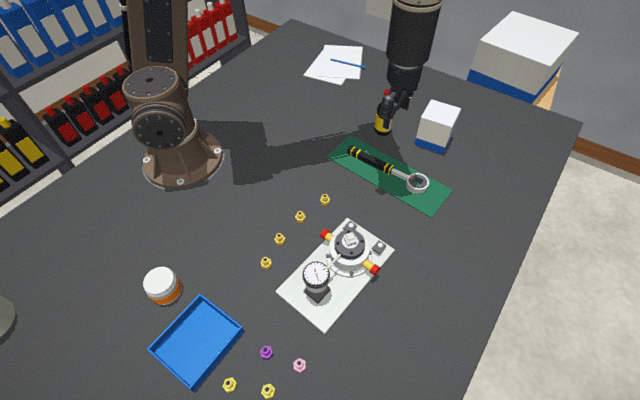

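Call:
jog_arm(
  increments=[
    [[-2,4,30],[0,0,0],1],
    [[0,0,40],[0,0,0],1],
    [[0,0,40],[0,0,0],1],
    [[0,0,30],[0,0,0],1],
    [[0,0,20],[0,0,0],1],
    [[0,0,12],[0,0,0],1],
    [[0,0,9],[0,0,0],1],
    [[0,0,0],[0,0,0],1],
  ],
)

```text
t: 5.15
position: [526.0, 297.3, 21.5]
eef_rot: [2.215, -2.227, 0.0]
wrist_force: [1.0, 0.8, 0.1]
gripper_width: 85.6
```

Call:
jog_arm(
  increments=[
    [[0,0,0],[0,0,0],-0.3],
    [[0,0,0],[0,0,0],-0.3],
    [[0,0,0],[0,0,0],-1],
    [[0,0,0],[0,0,0],-1],
    [[0,0,0],[0,0,0],-1],
    [[0,0,0],[0,0,0],-1],
    [[0,0,0],[0,0,0],-1],
    [[0,0,0],[0,0,0],-1],
  ],
  force=100,
)

```text
t: 5.95
position: [526.6, 298.7, 22.9]
eef_rot: [-2.215, 2.225, -0.0]
wrist_force: [-1.9, 0.9, 7.1]
gripper_width: 17.3
```

```bash
python3 - <<'E'
from m import *
where()
E
```

```text
t 5.95 q [ 0.84  0.47 -0.39  0.   -0.71  0.73] p [526.6 298.7  22.9] yaw -90.27 zt [0.002 0.002] F [-1.9  0.9  7.1] M [ 0.44  0.56 -0.01] w 17.3
```

Call:
jog_arm(
  increments=[
    [[0,0,-10],[0,0,0],-1],
    [[0,0,-20],[0,0,0],-1],
    [[0,0,-20],[0,0,0],-1],
    [[0,0,-20],[0,0,0],-1],
    [[0,0,-20],[0,0,0],-1],
    [[0,0,-20],[0,0,0],-1],
    [[0,0,0],[0,0,0],-1],
    [[0,0,0],[0,0,0],-1],
  ],
)

```text
t: 6.75
position: [525.4, 297.4, 131.2]
eef_rot: [2.215, -2.228, -0.001]
wrist_force: [0.6, 0.1, -5.6]
gripper_width: 17.4
```

```bash
python3 - <<'E'
from m import *
where()
S=shot('scene'); T=shot('top')
O=np.zeros((600,800,3),np.uint8)
O[:,:480]=cv2.resize(S['pixels'][60:240,320:464][:,:,::-1],(480,600),interpolation=2)
O[:480,480:]=cv2.resize(T['pixels'][130:250,195:275][:,:,::-1],(320,480),interpolation=2)
cv2.imwrite('pics/c3.png',O)
E
```

```text
t 6.75 q [ 0.84  0.34 -0.29 -0.   -0.94  0.73] p [525.4 297.4 131.2] yaw -90.34 zt [-0.001  0.   ] F [ 0.6  0.1 -5.6] M [-0.06  0.1  -0.04] w 17.4
```

View pics/c3.png

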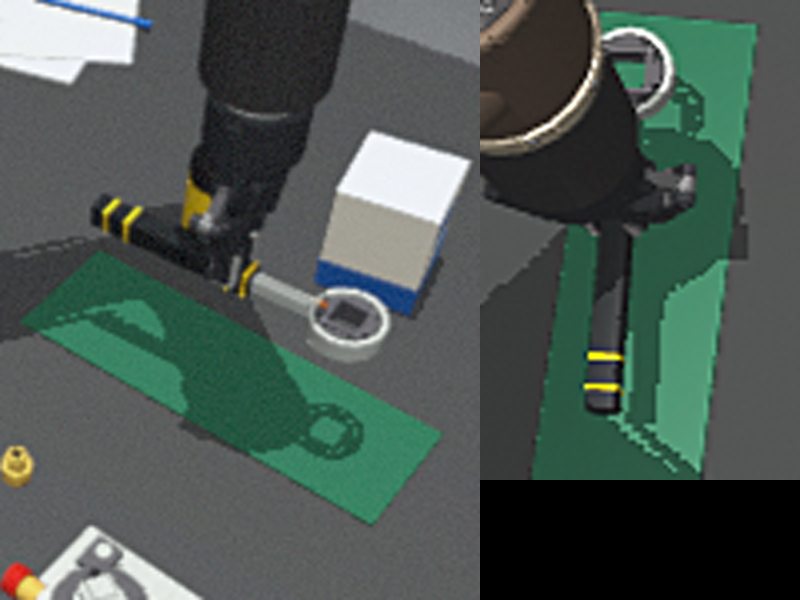

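```bash
cat > w.py <<'E'
from m import *
def tri(obs):
    A=[];b=[]
    for s,(u,v) in obs:
        K,R,t=[np.array(s[k],float) for k in 'KRt'];P=K@np.c_[R,t]
        for r,q in((0,u),(1,v)):
            row=P[r]-q*P[2];n=np.linalg.norm(row[:3]);A.append(row[:3]/n);b.append(-row[3]/n)
    x,res,_,_=np.linalg.lstsq(np.array(A),np.array(b),rcond=None);return x,np.abs(np.array(A)@x-b).max()
def ring(s,X,show=False):
    """outer ellipse of bright rim near projected X (rim top centre)"""
    u,v=proj(s,X); g=cv2.cvtColor(np.ascontiguousarray(s['pixels']),cv2.COLOR_RGB2HSV)
    sc=8; r=20; x0,y0=int(u)-r,int(v)-r
    p=cv2.resize(s['pixels'][y0:y0+2*r,x0:x0+2*r],None,fx=sc,fy=sc,interpolation=cv2.INTER_CUBIC)
    h=cv2.cvtColor(p,cv2.COLOR_RGB2HSV); m=cv2.inRange(h,np.array([0,0,165]),np.array([180,50,255]))
    k=cv2.getStructuringElement(2,(2*r*sc//4,)*2)
    cs=[c for c in cv2.findContours(m,0,1)[0] if cv2.contourArea(c)>2000]
    z=np.zeros_like(m);cv2.drawContours(z,cs,-1,255,-1);z=cv2.morphologyEx(z,cv2.MORPH_OPEN,k)
    c=max(cv2.findContours(z,0,1)[0],key=cv2.contourArea);e=cv2.fitEllipse(c)
    return np.array([(e[0][0]+.5)/sc-.5+x0,(e[0][1]+.5)/sc-.5+y0]),np.array(e[1])/sc,m,z
E
python3 - <<'E'
from w import *
T=shot('top');S=shot('scene');o=[];O=[]
for s in (T,S):
    c,sz,m,z=ring(s,[630,297.5,132]);o.append((s,c));print(c.round(2),sz.round(1),ray(s,*c,132).round(1));O+=[m,z]
print(tri(o))
cv2.imwrite('pics/c4.png',np.hstack([cv2.resize(i,(200,200)) for i in O]))
for n,s in(('top',T),('scene',S)):
    y=[proj(s,[525,298,134]),proj(s,[400,298,134])];y=np.array(y)
    lo=y.min(0)-14;hi=y.max(0)+14
    m,bb=blobs(s,(20,100,100),(34,255,255),4,tuple(int(i) for i in (*lo,*hi)))
    for c,a in bb: print(n,c.round(1),a,ray(s,*c,132)[:2].round(1))
E
```

```text
Traceback (most recent call last):
  File "w.py", line 18, in ring
    c=max(cv2.findContours(z,0,1)[0],key=cv2.contourArea);e=cv2.fitEllipse(c)
ValueError: max() iterable argument is empty
```

Call:
jog_arm(
  increments=[
    [[20,1,-20],[0,0,0],-1],
    [[40,2,0],[0,0,0],-1],
    [[40,2,0],[0,0,0],-1],
    [[40,2,0],[0,0,0],-1],
    [[40,2,0],[0,0,0],-1],
    [[40,2,0],[0,0,0],-1],
    [[20,2,0],[0,0,0],-1],
    [[0,0,0],[0,0,0],-1],
  ],
)

```text
t: 7.75
position: [510.4, 55.1, 150.9]
eef_rot: [2.211, -2.229, -0.001]
wrist_force: [0.0, 0.4, -5.5]
gripper_width: 17.6
```

Call:
jog_arm(
  increments=[
    [[0,0,0],[0,0,5],-1],
    [[0,0,0],[0,0,6],-1],
    [[0,0,0],[0,0,6],-1],
    [[0,0,0],[0,0,6],-1],
    [[0,0,0],[0,0,6],-1],
    [[0,0,0],[0,0,6],-1],
    [[0,0,0],[0,0,0],-1],
    [[0,0,0],[0,0,0],-1],
  ],
)

```text
t: 8.55
position: [511.6, 58.1, 151.3]
eef_rot: [1.448, -2.787, -0.0]
wrist_force: [1.0, 0.2, -5.6]
gripper_width: 17.6
```

```bash
python3 - <<'E'
from w import *
where()
S=shot('scene'); T=shot('top')
for n,s in(('T',T),('S',S)):
    u,v=proj(s,[597,-3,150]).astype(int);print(n,u,v)
    cv2.imwrite(f'pics/r{n}.png',s['pixels'][v-40:v+40,u-50:u+50][:,:,::-1])
O=np.hstack([cv2.resize(cv2.imread(f'pics/r{n}.png'),(400,320),interpolation=2) for n in 'TS'])
cv2.imwrite('pics/c5.png',O)
E
```

```text
t 8.55 q [ 0.49  0.18 -0.46 -0.   -0.93  0.46] p [511.6  58.1 151.3] yaw -125.11 zt [-0.001 -0.   ] F [ 1.   0.2 -5.6] M [ 0.05  0.09 -0.05] w 17.6
T 343 158
S 351 225
```

View pics/c5.png

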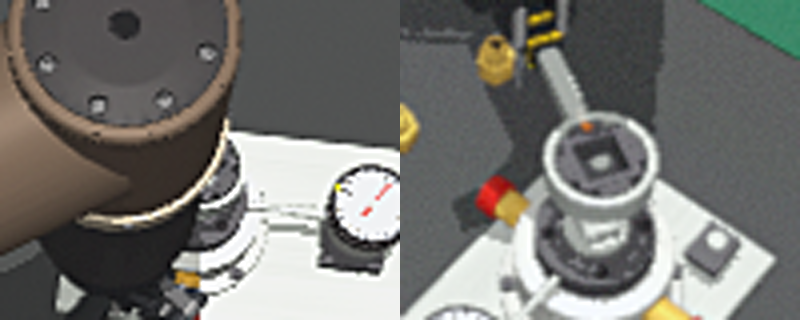

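```bash
python3 - <<'E'
from w import *
st=sense();z=st['position'][2]+1.1
S=shot('scene')
u,v=proj(S,[597,-3,z]); print(u,v)
# dark face of head (61 dia ring inside): mask dark-gray annulus + hole, ellipse fit of inner dark disk
sc=10;r=20;x0,y0=int(u)-r,int(v)-r
p=cv2.resize(S['pixels'][y0:y0+2*r,x0:x0+2*r],None,fx=sc,fy=sc,interpolation=cv2.INTER_CUBIC)
g=cv2.cvtColor(p,cv2.COLOR_RGB2GRAY)
m=((g>135)*255).astype(np.uint8)
# flood fill the dark inside from a seed on the annulus
ff=cv2.inRange(g,0,135)
n,l,s_,c_=cv2.connectedComponentsWithStats(ff)
best=min([i for i in range(1,n) if s_[i,4]>3000],key=lambda i:np.hypot(*(c_[i]-[r*sc+ (u-int(u))*sc]*2)))
mm=np.uint8(l==best)*255
cn=max(cv2.findContours(mm,0,1)[0],key=cv2.contourArea);e=cv2.fitEllipse(cv2.convexHull(cn))
c=np.array(e[0])/sc+[x0,y0]; c=c-.45
print('ellipse',c.round(2),np.array(e[1])/sc,'world',ray(S,*c,z).round(1))
q=p[:,:,::-1].copy();cv2.ellipse(q,e,(0,255,0),1)
cv2.imwrite('pics/c6.png',q); where()
# bolt: from unobstructed earlier estimate
def pr(X):return proj(S,X).round(1)
print(pr([597,-3,108]))
E
```

```text
351.2314963604715 224.652264950387
ellipse [350.65 224.13] [19.3704483  23.17212372] world [595.3  -2.6 152.6]
t 8.7 q [ 0.49  0.18 -0.46 -0.   -0.93  0.46] p [511.6  58.  151.5] yaw -125.19 zt [-0. -0.] F [-0.7 -1.  -5. ] M [ 0.06 -0.04 -0.02] w 17.2
[350.3 235.6]
```

View pics/c6.png

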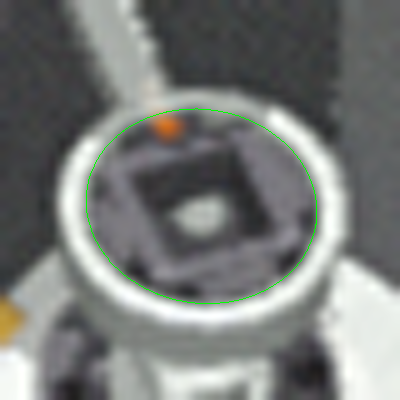

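```bash
python3 - <<'E'
from w import *
T=snapshot('top');S=snapshot('scene')
T['pixels']=cv2.imread('pics/top1.png')[:,:,::-1];S['pixels']=cv2.imread('pics/scene1.png')[:,:,::-1]
O=[]
for n,s in(('T',T),('S',S)):
    u,v=proj(s,[597,-3,80]);sc=10;r=22;x0,y0=int(u)-r,int(v)-r
    p=cv2.resize(np.ascontiguousarray(s['pixels'][y0:y0+2*r,x0:x0+2*r]),None,fx=sc,fy=sc,interpolation=cv2.INTER_CUBIC)
    g=cv2.cvtColor(p,cv2.COLOR_RGB2GRAY);ff=cv2.inRange(g,0,150)
    nn,l,s_,c_=cv2.connectedComponentsWithStats(ff);b=1+np.argmax(s_[1:,4]);
    mm=np.uint8(l==b)*255;mm=cv2.morphologyEx(mm,cv2.MORPH_OPEN,np.ones((15,15)))
    e=cv2.fitEllipse(cv2.convexHull(max(cv2.findContours(mm,0,1)[0],key=cv2.contourArea)))
    c=(np.array(e[0])+.5)/sc-.5+[x0,y0];print(n,'hub',np.array(e[1])/sc,ray(s,*c,80).round(1))
    q=p[:,:,::-1].copy();cv2.ellipse(q,e,(0,255,0),1)
    for X in([597,-3,108],[600,-3,108]):
        a=(proj(s,X)-[x0,y0]+.5)*sc;cv2.circle(q,tuple(int(i) for i in a),4,(0,0,255) if X[0]==597 else (255,0,0),-1)
    O.append(q)
cv2.imwrite('pics/c7.png',cv2.resize(np.hstack(O),(800,400)))
E
```

```text
T hub [25.84593811 26.41029358] [594.3  -2.5  80. ]
S hub [30.20275269 36.11893616] [596.7  -3.2  80. ]
```

View pics/c7.png

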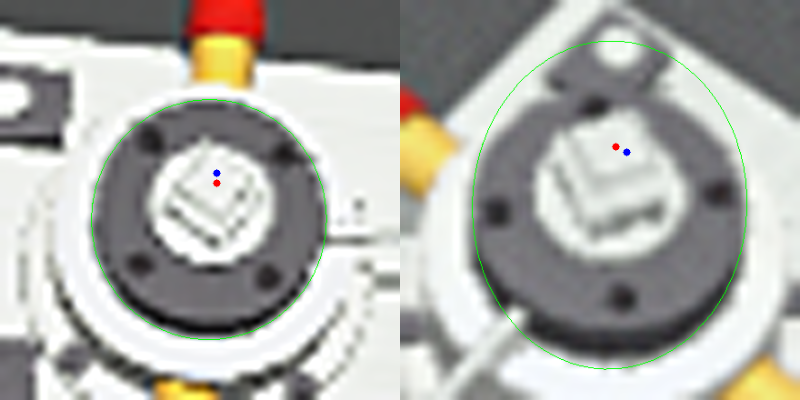

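Call:
jog_arm(
  increments=[
    [[-0.5,-0.7,8],[0,0,0],-1],
    [[0,0,8],[0,0,0],-1],
    [[0,0,8],[0,0,0],-1],
    [[0,0,5],[0,0,0],-1],
    [[0,0,3],[0,0,0],-1],
    [[0,0,3],[0,0,0],-1],
    [[0,0,0],[0,0,0],-1],
  ],
)

```text
t: 9.5
position: [512.4, 57.8, 116.4]
eef_rot: [1.443, -2.79, -0.0]
wrist_force: [0.5, 0.2, -5.9]
gripper_width: 17.1
```

```bash
python3 - <<'E'
from w import *
where()
E
```

```text
t 9.5 q [ 0.49  0.22 -0.5  -0.   -0.85  0.46] p [512.4  57.8 116.4] yaw -125.31 zt [-0.001 -0.   ] F [ 0.5  0.2 -5.9] M [-0.    0.04  0.  ] w 17.1
```

Call:
jog_arm(
  increments=[
    [[0,0,3],[0,0,0],-1],
    [[0,0,3],[0,0,0],-1],
    [[0,0,3],[0,0,0],-1],
    [[0,0,2],[0,0,0],-1],
    [[0,0,0],[0,0,0],-1],
  ],
)

```text
t: 10.0
position: [512.4, 57.8, 105.4]
eef_rot: [1.443, -2.79, 0.0]
wrist_force: [0.6, -0.5, -5.3]
gripper_width: 17.3
```

```bash
python3 - <<'E'
from w import *
where()
E
```

```text
t 10.0 q [ 0.49  0.23 -0.52 -0.   -0.82  0.46] p [512.4  57.8 105.4] yaw -125.31 zt [-0. -0.] F [ 0.6 -0.5 -5.3] M [-0.04  0.01 -0.03] w 17.3
```

Call:
jog_arm(
  increments=[
    [[-7.25,-0.25,0],[0,0,4],-1],
    [[-7.25,-0.25,0],[0,0,4],-1],
    [[-7.25,-0.25,0],[0,0,4],-1],
    [[-7.25,-0.25,0],[0,0,4],-1],
    [[0,0,0],[0,0,0],-1],
  ],
)

```text
t: 10.5
position: [532.9, 78.3, 105.6]
eef_rot: [1.037, -2.965, 0.002]
wrist_force: [1.4, -6.3, -5.0]
gripper_width: 17.3
```

```bash
cat >> h.py <<'E'
def tang(c=(597,-3)):
    st=sense();r=st['position'][:2]-np.array(c);R=np.linalg.norm(r);t=np.array([r[1],-r[0]])/R
    F=st['wrist_force'][:2]; print('R',R.round(1),'tang F (neg=resist)',(F@t).round(2),'rad F',(F@r/R).round(2),'handle dir',np.degrees(np.arctan2(r[1],r[0])).round(1),'moment about bolt',((-F@t)*R/1000 + st['wrist_torque'][2]).round(2)); where()
E
python3 -c "
from h import *
tang()"
```

```text
R 103.5 tang F (neg=resist) -2.83 rad F -5.82 handle dir 128.2 moment about bolt 0.15
t 10.5 q [ 0.51  0.27 -0.47  0.   -0.84  0.16] p [532.9  78.3 105.6] yaw -141.45 zt [-0.    -0.002] F [ 1.4 -6.3 -5. ] M [-2.12 -0.75 -0.15] w 17.3
```

Call:
jog_arm(
  increments=[
    [[-7.25,-0.25,0],[0,0,4],-1],
    [[-7.25,-0.25,0],[0,0,4],-1],
    [[-7.25,-0.25,0],[0,0,4],-1],
    [[0,0,0],[0,0,0],-1],
  ],
)

```text
t: 10.9
position: [550.9, 89.6, 105.4]
eef_rot: [0.721, -3.056, 0.003]
wrist_force: [0.9, -6.6, -5.7]
gripper_width: 17.3
```

```bash
python3 -c "
from h import *
tang()"
```

```text
R 103.4 tang F (neg=resist) -2.12 rad F -6.36 handle dir 116.5 moment about bolt 0.13
t 10.9 q [ 0.51  0.3  -0.42  0.   -0.85 -0.05] p [550.9  89.6 105.4] yaw -153.47 zt [-0.001 -0.002] F [ 0.9 -6.6 -5.7] M [-2.36 -0.5  -0.09] w 17.3
```

Call:
jog_arm(
  increments=[
    [[-5.4,-0.15,0],[0,0,3],-1],
    [[-5.4,-0.15,0],[0,0,3],-1],
    [[-5.4,-0.15,0],[0,0,3],-1],
    [[0,0,0],[0,0,0],-1],
  ],
)

```text
t: 11.3
position: [565.7, 95.4, 105.4]
eef_rot: [0.479, -3.103, 0.003]
wrist_force: [1.7, -6.3, -5.3]
gripper_width: 17.1
```

```bash
python3 -c "
from h import *
tang()"
```

```text
R 103.3 tang F (neg=resist) -0.29 rad F -6.56 handle dir 107.7 moment about bolt -0.02
t 11.3 q [ 0.51  0.32 -0.39  0.   -0.86 -0.2 ] p [565.7  95.4 105.4] yaw -162.43 zt [-0.001 -0.002] F [ 1.7 -6.3 -5.3] M [-2.28 -0.32 -0.05] w 17.1
```

Call:
jog_arm(
  increments=[
    [[-3.6,-0.1,0],[0,0,2],-1],
    [[-3.6,-0.1,0],[0,0,2],-1],
    [[0,0,0],[0,0,0],-1],
  ],
)

```text
t: 11.6
position: [572.4, 97.2, 105.4]
eef_rot: [0.372, -3.118, 0.003]
wrist_force: [0.5, -6.1, -4.8]
gripper_width: 17.1
```

```bash
python3 -c "
from h import *
tang()"
```

```text
R 103.1 tang F (neg=resist) -0.95 rad F -6.09 handle dir 103.8 moment about bolt 0.11
t 11.6 q [ 0.51  0.33 -0.37  0.   -0.87 -0.27] p [572.4  97.2 105.4] yaw -166.4 zt [-0.002 -0.002] F [ 0.5 -6.1 -4.8] M [-2.25 -0.35  0.02] w 17.1
```

Call:
jog_arm(
  increments=[
    [[-3.6,-0.1,0],[0,0,2],-1],
    [[-3.6,-0.1,0],[0,0,2],-1],
    [[0,0,0],[0,0,0],-1],
  ],
)

```text
t: 11.9
position: [579.4, 98.6, 105.4]
eef_rot: [0.263, -3.129, 0.003]
wrist_force: [0.2, -5.0, -5.3]
gripper_width: 17.5
```

```bash
python3 -c "
from h import *
tang()"
```

```text
R 103.1 tang F (neg=resist) -0.66 rad F -4.99 handle dir 99.8 moment about bolt 0.11
t 11.9 q [ 0.5   0.34 -0.36  0.   -0.87 -0.33] p [579.4  98.6 105.4] yaw -170.4 zt [-0.002 -0.002] F [ 0.2 -5.  -5.3] M [-2.12 -0.14  0.04] w 17.5
```

Call:
jog_arm(
  increments=[
    [[-3.6,-0.1,0],[0,0,2],-1],
    [[-3.6,-0.1,0],[0,0,2],-1],
    [[0,0,0],[0,0,0],-1],
  ],
)

```text
t: 12.2
position: [586.2, 99.4, 105.2]
eef_rot: [0.154, -3.135, 0.004]
wrist_force: [0.1, -5.2, -4.4]
gripper_width: 17.4
```

```bash
python3 -c "
from h import *
tang()"
```

```text
R 103.0 tang F (neg=resist) -0.4 rad F -5.17 handle dir 96.0 moment about bolt 0.14
t 12.2 q [ 0.5   0.35 -0.34  0.   -0.88 -0.4 ] p [586.2  99.4 105.2] yaw -174.39 zt [-0.002 -0.002] F [ 0.1 -5.2 -4.4] M [-2.13  0.18  0.1 ] w 17.4
```

Call:
jog_arm(
  increments=[
    [[-3.6,-0.1,0],[0,0,2],-1],
    [[-3.6,-0.1,0],[0,0,2],-1],
    [[0,0,0],[0,0,0],-1],
  ],
)

```text
t: 12.5
position: [592.7, 99.8, 105.0]
eef_rot: [0.045, -3.138, 0.004]
wrist_force: [-4.1, -4.6, -4.6]
gripper_width: 17.3
```

```bash
python3 -c "
from h import *
tang()"
```

```text
R 102.9 tang F (neg=resist) -4.26 rad F -4.4 handle dir 92.4 moment about bolt 0.91
t 12.5 q [ 0.49  0.36 -0.33  0.   -0.89 -0.46] p [592.7  99.8 105. ] yaw -178.36 zt [-0.004 -0.003] F [-4.1 -4.6 -4.6] M [-1.71  1.15  0.47] w 17.3
```

Call:
jog_arm(
  increments=[
    [[-3.6,-0.1,0],[0,0,2],-1],
    [[-3.6,-0.1,0],[0,0,2],-1],
    [[-3.6,-0.1,0],[0,0,2],-1],
    [[0,0,0],[0,0,0],-1],
  ],
)

```text
t: 12.9
position: [603.4, 99.6, 105.0]
eef_rot: [-0.119, -3.136, 0.004]
wrist_force: [-3.0, -4.3, -4.7]
gripper_width: 17.2
```

```bash
python3 -c "
from h import *
tang()"
```

```text
R 102.8 tang F (neg=resist) -2.76 rad F -4.44 handle dir 86.4 moment about bolt 0.77
t 12.9 q [ 0.48  0.38 -0.3   0.   -0.9  -0.56] p [603.4  99.6 105. ] yaw 175.66 zt [-0.004 -0.002] F [-3.  -4.3 -4.7] M [-1.56  1.47  0.48] w 17.2
```

Call:
jog_arm(
  increments=[
    [[-3.6,-0.1,0],[0,0,2],-1],
    [[-3.6,-0.1,0],[0,0,2],-1],
    [[-3.6,-0.1,0],[0,0,2],-1],
    [[0,0,0],[0,0,0],-1],
  ],
)

```text
t: 13.3
position: [614.0, 98.3, 104.9]
eef_rot: [-0.282, -3.125, 0.004]
wrist_force: [-4.6, -3.3, -3.5]
gripper_width: 17.3
```

```bash
python3 -c "
from h import *
tang()"
```

```text
R 102.7 tang F (neg=resist) -3.96 rad F -4.01 handle dir 80.5 moment about bolt 0.94
t 13.3 q [ 0.47  0.39 -0.28  0.   -0.91 -0.65] p [614.   98.3 104.9] yaw 169.68 zt [-0.004 -0.002] F [-4.6 -3.3 -3.5] M [-1.33  1.78  0.53] w 17.3
```

Call:
jog_arm(
  increments=[
    [[-3.6,-0.1,0],[0,0,2],-1],
    [[0,0,0],[0,0,0],-1],
    [[3.6,-0.1,0],[0,0,-2],-1],
    [[3.6,-0.1,0],[0,0,-2],-1],
    [[3.6,-0.1,0],[0,0,-2],-1],
    [[3.6,-0.1,0],[0,0,-2],-1],
    [[3.6,-0.1,0],[0,0,-2],-1],
    [[3.6,-0.1,0],[0,0,-2],-1],
    [[3.6,-0.1,0],[0,0,-2],-1],
    [[0,0,0],[0,0,0],-1],
  ],
)

```text
t: 14.3
position: [592.3, 99.7, 105.3]
eef_rot: [0.051, -3.138, 0.003]
wrist_force: [-2.7, -4.6, -4.6]
gripper_width: 17.7
```

```bash
python3 -c "
from h import *
tang()"
```

```text
R 102.8 tang F (neg=resist) -2.94 rad F -4.5 handle dir 92.6 moment about bolt 0.71
t 14.3 q [ 0.49  0.36 -0.33  0.   -0.89 -0.46] p [592.3  99.7 105.3] yaw -178.15 zt [-0.003 -0.002] F [-2.7 -4.6 -4.6] M [-1.72  1.2   0.4 ] w 17.7
```

Call:
jog_arm(
  increments=[
    [[3.6,-0.1,0],[0,0,-2],-1],
    [[3.6,-0.1,0],[0,0,-2],-1],
    [[3.6,-0.1,0],[0,0,-2],-1],
    [[0,0,0],[0,0,0],-1],
  ],
)

```text
t: 14.7
position: [582.6, 99.1, 105.6]
eef_rot: [0.212, -3.134, 0.001]
wrist_force: [0.3, -5.5, -4.9]
gripper_width: 17.5
```

```bash
python3 -c "
from h import *
tang()"
```

```text
R 103.1 tang F (neg=resist) -0.52 rad F -5.49 handle dir 98.0 moment about bolt -0.03
t 14.7 q [ 0.5   0.34 -0.35  0.   -0.88 -0.36] p [582.6  99.1 105.6] yaw -172.25 zt [-0.001 -0.001] F [ 0.3 -5.5 -4.9] M [-1.88  0.12 -0.09] w 17.5
```

Call:
jog_arm(
  increments=[
    [[3.6,-1.6,0],[0,0,-2],-1],
    [[0,0,-3],[0,0,0],-1],
    [[0,0,-5],[0,0,0],-1],
    [[0,0,-5],[0,0,0],-1],
    [[0,0,-8],[0,0,0],-1],
    [[0,0,-10],[0,0,0],-1],
    [[0,0,0],[0,0,0],-1],
  ],
)

```text
t: 15.4
position: [581.3, 98.3, 139.0]
eef_rot: [-0.266, 3.127, 0.002]
wrist_force: [-0.0, 0.1, -5.0]
gripper_width: 16.9
```

```bash
python3 - <<'E'
from h import *
tang()
S=shot('scene','s3.png')
cv2.imwrite('pics/s3c.png',cv2.resize(S['pixels'][150:330,250:450][:,:,::-1],(800,600)[:2],interpolation=2))
E
```

```text
R 102.5 tang F (neg=resist) -0.02 rad F 0.07 handle dir 98.8 moment about bolt -0.04
t 15.4 q [ 0.5   0.3  -0.32  0.   -0.94 -0.33] p [581.3  98.3 139. ] yaw -170.29 zt [0.004 0.001] F [-0.   0.1 -5. ] M [ 0.06 -0.03 -0.04] w 16.9
```

View pics/s3c.png

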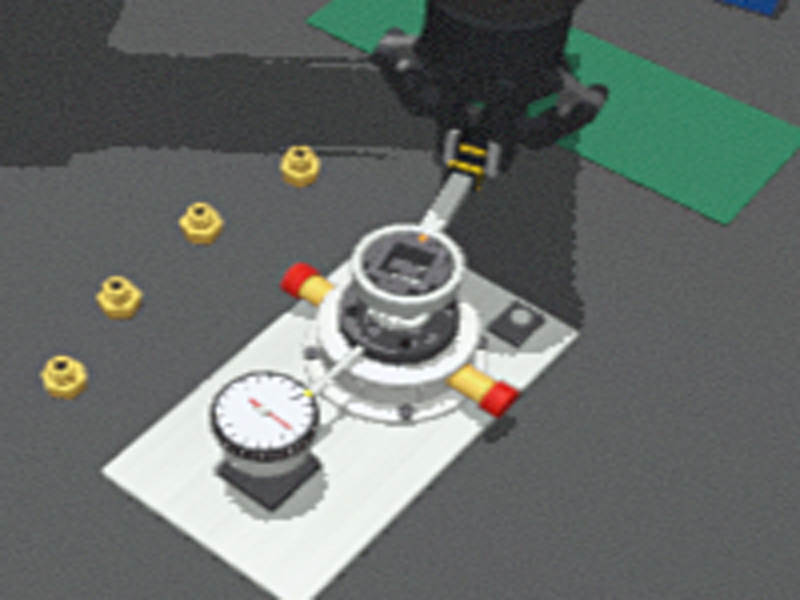

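Call:
jog_arm(
  increments=[
    [[0,0,-25],[0,0,-8],-1],
    [[0,0,-25],[0,0,-8],-1],
    [[0,0,0],[0,0,-8],-1],
    [[0,0,0],[0,0,-8],-1],
    [[0,0,0],[0,0,-8],-1],
    [[0,0,0],[0,0,-8],-1],
    [[0,0,0],[0,0,-8],-1],
    [[0,0,0],[0,0,-8],-1],
    [[0,0,0],[0,0,-8],-1],
    [[0,0,0],[0,0,-8],-1],
  ],
)

```text
t: 16.45
position: [579.6, 97.6, 186.4]
eef_rot: [2.221, -2.221, -0.001]
wrist_force: [0.1, -0.6, -5.5]
gripper_width: 17.1
```

Call:
jog_arm(
  increments=[
    [[-20,5,0],[0,0,0],-1],
    [[-40,10,0],[0,0,0],-1],
    [[-40,10,0],[0,0,0],-1],
    [[-40,10,0],[0,0,0],-1],
    [[-40,10,0],[0,0,0],-1],
    [[-20,9,0],[0,0,0],-1],
    [[0,0,0],[0,0,0],-1],
    [[0,0,30],[0,0,0],-1],
    [[0,0,30],[0,0,0],-1],
    [[0,0,0],[0,0,0],-1],
  ],
)

```text
t: 17.45
position: [524.4, 295.5, 122.4]
eef_rot: [2.208, -2.223, -0.001]
wrist_force: [-1.1, -0.9, -6.4]
gripper_width: 17.2
```

```bash
python3 - <<'E'
from h import *
where(); print(delta([527,298.5,24.5]))
E
```

```text
t 17.45 q [ 0.84  0.35 -0.3  -0.   -0.93  0.73] p [524.4 295.5 122.4] yaw -90.38 zt [-0.007 -0.005] F [-1.1 -0.9 -6.4] M [-0.22  0.27 -0.04] w 17.2
[-3.5 -3.2 97.8]
```

Call:
jog_arm(
  increments=[
    [[-3,-3,20],[0,0,0],-1],
    [[0,0,25],[0,0,0],-1],
    [[0,0,25],[0,0,0],-1],
    [[0,0,15],[0,0,0],-1],
    [[0,0,7],[0,0,0],-1],
    [[0,0,4],[0,0,0],-1],
    [[0,0,0],[0,0,0],-1],
    [[0,0,0],[0,0,0],-1],
  ],
)

```text
t: 18.25
position: [530.6, 301.4, 31.9]
eef_rot: [-2.214, 2.226, -0.0]
wrist_force: [-0.1, -0.5, -5.3]
gripper_width: 17.3
```

```bash
python3 - <<'E'
from h import *
where()
E
```

```text
t 18.25 q [ 0.84  0.46 -0.37  0.   -0.73  0.73] p [530.6 301.4  31.9] yaw -90.3 zt [0.001 0.001] F [-0.1 -0.5 -5.3] M [-0.02 -0.   -0.03] w 17.3
```

Call:
jog_arm(
  increments=[
    [[0,0,4],[0,0,0],-1],
    [[0,0,3],[0,0,0],-1],
    [[0,0,2],[0,0,0],-1],
    [[0,0,0],[0,0,0],-1],
  ],
)

```text
t: 18.65
position: [530.0, 301.1, 23.0]
eef_rot: [-2.216, 2.226, -0.0]
wrist_force: [-4.6, -0.4, 6.9]
gripper_width: 17.1
```

```bash
python3 - <<'E'
from h import *
where()
E
```

```text
t 18.65 q [ 0.84  0.47 -0.38  0.   -0.72  0.73] p [530.  301.1  23. ] yaw -90.27 zt [0.001 0.   ] F [-4.6 -0.4  6.9] M [-0.46  1.48  0.01] w 17.1
```

Call:
jog_arm(
  increments=[
    [[0,0,0],[0,0,0],0],
    [[0,0,0],[0,0,0],0],
    [[0,0,0],[0,0,0],0],
    [[0,0,-5],[0,0,0],0],
    [[0,0,-20],[0,0,0],0],
    [[0,0,-40],[0,0,0],0],
    [[0,0,-40],[0,0,0],0.8],
    [[0,0,-40],[0,0,0],0.8],
    [[0,0,0],[0,0,0],0.8],
  ],
)

```text
t: 19.55
position: [532.8, 303.1, 173.7]
eef_rot: [-2.209, 2.219, -0.002]
wrist_force: [0.1, 0.3, -0.6]
gripper_width: 77.1
```

```bash
python3 - <<'E'
from h import *
where()
T=shot('top');S=shot('scene')
d=np.array([585.6,-120.5])
def rect(s,c,z,h,n):
    g=np.linspace(-h,h,n)
    uv=np.array([[proj(s,[c[0]-gy,c[1]-gx,z]) for gx in g] for gy in g],np.float32)
    return cv2.remap(np.ascontiguousarray(s['pixels'][:,:,::-1]),uv[...,0],uv[...,1],cv2.INTER_CUBIC)
P=[rect(s,d,105,36,360) for s in (T,S)]
cv2.imwrite('pics/c8.png',np.hstack(P))
for p in P:
    h=cv2.cvtColor(p,cv2.COLOR_BGR2HSV)
    r=cv2.inRange(h,np.array([0,70,90]),np.array([10,255,255]))|cv2.inRange(h,np.array([168,70,90]),np.array([180,255,255]))
    y=cv2.inRange(h,np.array([20,120,120]),np.array([36,255,255]))
    # dial: white disk
    w=cv2.inRange(h,np.array([0,0,200]),np.array([180,40,255]))
    for n,m in(('red',r),('yel',y)):
        k,l,st,c=cv2.connectedComponentsWithStats(m)
        print(n,[((180-c[i][1])*.2,(180-c[i][0])*.2,st[i,4]) for i in range(1,k) if st[i,4]>40])
E
```

```text
t 19.55 q [ 0.84  0.3  -0.23  0.   -1.02  0.73] p [532.8 303.1 173.7] yaw -90.24 zt [0.008 0.007] F [ 0.1  0.3 -0.6] M [ 0.06 -0.07 -0.01] w 77.1
red [(np.float64(11.567720090293456), np.float64(-0.9920993227990949), np.int32(886)), (np.float64(-4.411201866977831), np.float64(0.6100350058343054), np.int32(857))]
yel [(np.float64(13.13991935483871), np.float64(23.578225806451613), np.int32(496))]
red [(np.float64(13.307755102040815), np.float64(-0.9934693877551013), np.int32(245)), (np.float64(4.545454545454544), np.float64(-0.05), np.int32(44)), (np.float64(-6.844759206798869), np.float64(1.7104815864022669), np.int32(353))]
yel [(np.float64(12.48470588235294), np.float64(23.38588235294118), np.int32(255))]
```

View pics/c8.png

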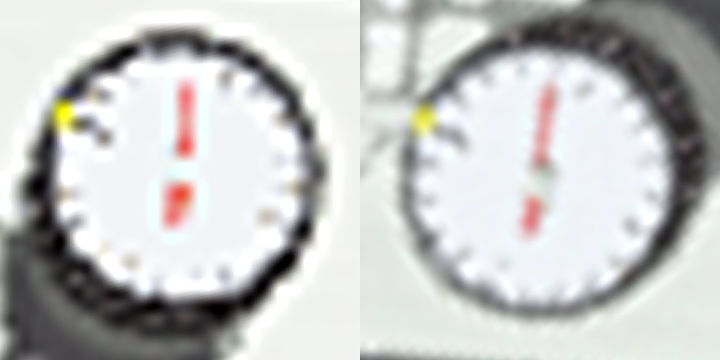

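Call:
jog_arm(
  increments=[
    [[24,-3,0],[0,0,0],1],
    [[42,-5,0],[0,0,0],1],
    [[45,-6,0],[0,0,0],1],
    [[45,-6,0],[0,0,0],1],
    [[45,-6,0],[0,0,0],1],
    [[45,-6,0],[0,0,0],1],
    [[45,-6,0],[0,0,0],1],
    [[45,-6,0],[0,0,0],1],
    [[45,-5,0],[0,0,0],1],
    [[43,-5,0],[0,0,0],1],
  ],
)

```text
t: 20.65
position: [580.9, -125.2, 165.4]
eef_rot: [2.214, -2.226, -0.002]
wrist_force: [0.4, 0.2, 0.4]
gripper_width: 85.5
```

Call:
jog_arm(
  increments=[
    [[0,0,0],[0,0,0],1],
    [[0,0,0],[0,0,0],1],
  ],
)

```text
t: 20.85
position: [580.8, -124.5, 165.2]
eef_rot: [2.211, -2.229, -0.003]
wrist_force: [0.8, -0.4, -0.6]
gripper_width: 85.6
```

```bash
python3 - <<'E'
from m import *
where(); print(delta([586.4,-121,98]))
T=shot('top')
m,b=blobs(T,(20,100,100),(34,255,255),4,(215,130,260,250))
for c,a in b: print(c.round(1),a,ray(T,*c,24)[:2].round(1))
m,b=blobs(T,(20,100,100),(34,255,255),10,(260,200,500,250))
for c,a in b: print('union',c.round(1),a,ray(T,*c,14)[:2].round(1))
E
```

```text
t 20.85 q [ 0.12  0.29 -0.28 -0.   -1.01  1.45] p [ 580.8 -124.5  165.2] yaw -90.47 zt [-0.003 -0.   ] F [ 0.8 -0.4 -0.6] M [ 0.02  0.02 -0.02] w 85.6
[-3.6 -5.8 67.2]
[234.5 186. ] 8 [548.4 300. ]
[234.5 191. ] 8 [533.7 299.1]
[231.5 224. ] 8 [437.9 301.3]
[231.5 231. ] 8 [418. 300.]
union [384.6 227.4] 57 [ 441.4 -131.2]
```

Call:
jog_arm(
  increments=[
    [[-3.6,-5.8,0],[0,0,0],1],
    [[0,0,20],[0,0,0],1],
    [[0,0,20],[0,0,0],1],
    [[0,0,14],[0,0,0],1],
    [[0,0,8],[0,0,0],1],
    [[0,0,4],[0,0,0],1],
    [[0,0,0],[0,0,0],1],
    [[0,0,0],[0,0,0],1],
  ],
)

```text
t: 21.7
position: [588.0, -119.6, 101.4]
eef_rot: [-2.215, 2.227, -0.001]
wrist_force: [-0.3, -0.2, 0.4]
gripper_width: 85.5
```

Call:
jog_arm(
  increments=[
    [[0,0,0],[0,0,0],0.5],
    [[0,0,0],[0,0,0],0.4],
    [[0,0,0],[0,0,0],0.3],
    [[0,0,0],[0,0,0],0.2],
    [[0,0,0],[0,0,0],0.2],
    [[0,0,0],[0,0,0],0.2],
    [[0,0,0],[0,0,0],0.2],
  ],
  force=25,
)

```text
t: 22.4
position: [587.8, -119.9, 101.6]
eef_rot: [-2.215, 2.227, -0.001]
wrist_force: [-2.5, -0.4, 5.5]
gripper_width: 56.4
```

```bash
python3 - <<'E'
from m import *
where(); S=shot('scene')
u,v=proj(S,[586,-121,104]).astype(int)
cv2.imwrite('pics/c9.png',cv2.resize(S['pixels'][v-50:v+40,u-60:u+60][:,:,::-1],(800,600),interpolation=2))
E
```

```text
t 22.4 q [ 0.12  0.36 -0.34  0.   -0.87  1.44] p [ 587.8 -119.9  101.6] yaw -90.3 zt [ 0.001 -0.   ] F [-2.5 -0.4  5.5] M [0.19 0.65 0.03] w 56.4
```

View pics/c9.png

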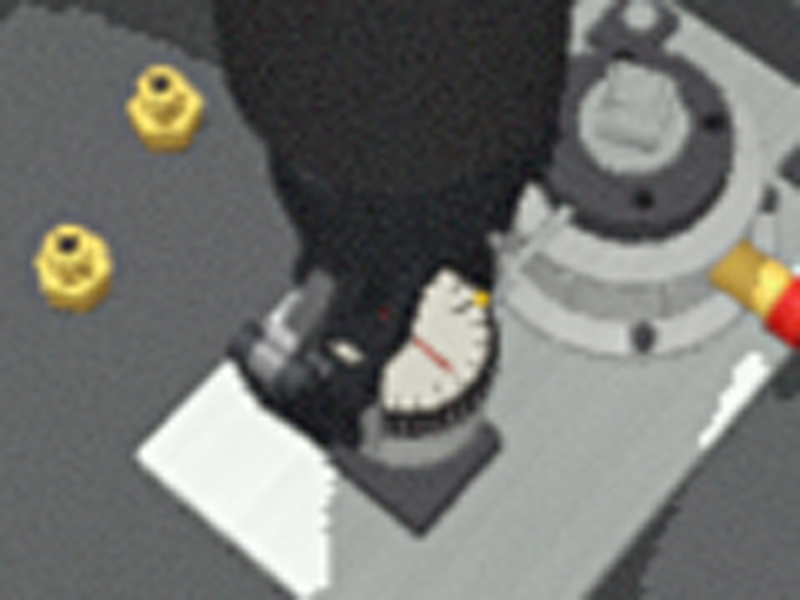

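Call:
jog_arm(
  increments=[
    [[0,0,0],[0,0,5],0.2],
    [[0,0,0],[0,0,8],0.2],
    [[0,0,0],[0,0,8],0.2],
    [[0,0,0],[0,0,8],0.2],
    [[0,0,0],[0,0,8],0.2],
    [[0,0,0],[0,0,8],0.2],
    [[0,0,0],[0,0,8],0.2],
    [[0,0,0],[0,0,8],0.2],
    [[0,0,0],[0,0,8],0.2],
    [[0,0,0],[0,0,0],0.2],
  ],
)

```text
t: 23.45
position: [586.5, -121.6, 101.6]
eef_rot: [0.556, -3.09, 0.003]
wrist_force: [-4.4, -7.7, 7.1]
gripper_width: 56.6
```

```bash
python3 - <<'E'
from m import *
where()
S=shot('scene','s5.png')
E
```

```text
t 23.45 q [ 0.12  0.36 -0.34  0.   -0.87  0.23] p [ 586.5 -121.6  101.6] yaw -159.6 zt [-0.002 -0.002] F [-4.4 -7.7  7.1] M [-2.86  1.57 -0.  ] w 56.6
```

Call:
jog_arm(
  increments=[
    [[0,0,0],[0,0,0],1],
    [[0,0,0],[0,0,0],1],
    [[0,0,0],[0,0,0],1],
    [[0,0,-15],[0,0,0],1],
    [[0,0,-30],[0,0,0],1],
    [[0,0,-30],[0,0,0],1],
    [[0,0,0],[0,0,0],1],
  ],
)

```text
t: 24.2
position: [590.2, -119.6, 180.2]
eef_rot: [-0.565, 3.083, -0.002]
wrist_force: [0.5, 0.8, -0.4]
gripper_width: 85.7
```

```bash
python3 - <<'E'
from m import *
where()
S=shot('scene')
d=np.array([586.4,-121.])
g=np.linspace(-36,36,480)
uv=np.array([[proj(S,[d[0]-gy,d[1]-gx,105]) for gx in g] for gy in g],np.float32)
p=cv2.remap(np.ascontiguousarray(S['pixels'][:,:,::-1]),uv[...,0],uv[...,1],cv2.INTER_CUBIC)
cv2.imwrite('pics/c10.png',p)
E
```

```text
t 24.2 q [ 0.13  0.28 -0.25  0.   -1.03  0.24] p [ 590.2 -119.6  180.2] yaw -159.24 zt [ 0.007 -0.   ] F [ 0.5  0.8 -0.4] M [ 0.08 -0.06 -0.  ] w 85.7
```

View pics/c10.png

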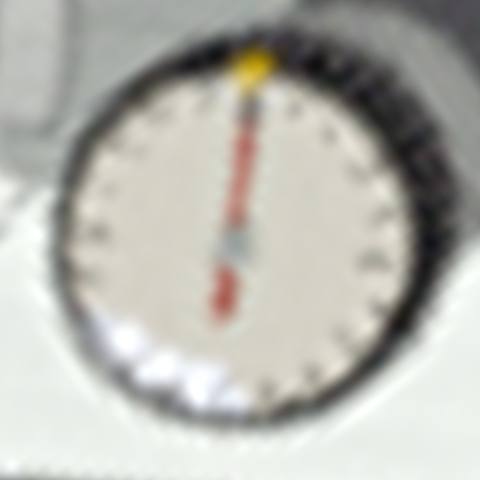

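Call:
jog_arm(
  increments=[
    [[0,0,0],[0,0,7],0.5],
    [[0,0,0],[0,0,7],0],
    [[0,0,0],[0,0,7],0],
    [[-6,-30,0],[0,0,0],-0.1],
    [[-7,-40,0],[0,0,0],-0.1],
    [[-7,-40,15],[0,0,0],-0.1],
    [[-7,-40,25],[0,0,0],-0.1],
    [[-7,-40,25],[0,0,0],-0.1],
    [[-7,-37,25],[0,0,0],-0.1],
    [[0,0,0],[0,0,0],-0.1],
  ],
)

```text
t: 25.25
position: [624.2, -349.9, 78.7]
eef_rot: [-0.015, -3.133, -0.004]
wrist_force: [-0.5, 0.4, -0.1]
gripper_width: 38.2
```

```bash
cat > u.py <<'E'
from m import *
U={1:(449,106.5),2:(428,23.5),3:(427,-61),4:(442,-132),5:(559.5,-382),6:(630,-346.5)}
def unions():
    s=snapshot('scene');t=snapshot('top')
    for n,im,roi in(('S',s,(160,180,345,400)),('T',t,(280,200,500,250)),('T',t,(440,150,500,200))):
        m,b=blobs(im,(20,100,100),(34,255,255),25,roi)
        print(n,[(ray(im,*c,14)[:2].round(0).tolist(),int(a)) for c,a in b])
def go(x,y,z): print('to',(x,y,z),delta([x,y,z]))
E
python3 - <<'E'
from u import *
where(); unions(); go(630,-346.5,26)
from m import *
# zero vs pointer from both views
d=np.array([586.4,-121.]);g=np.linspace(-36,36,480)
for s in (snapshot('top'),snapshot('scene')):
    uv=np.array([[proj(s,[d[0]-gy,d[1]-gx,105]) for gx in g] for gy in g],np.float32)
    p=cv2.remap(np.ascontiguousarray(s['pixels'][:,:,::-1]),uv[...,0],uv[...,1],cv2.INTER_CUBIC)
    h=cv2.cvtColor(p,cv2.COLOR_BGR2HSV)
    r=cv2.inRange(h,np.array([0,70,90]),np.array([10,255,255]))|cv2.inRange(h,np.array([168,70,90]),np.array([180,255,255]))
    y=cv2.inRange(h,np.array([20,120,120]),np.array([36,255,255]))
    P=np.argwhere(r>0)[:,::-1].astype(np.float32);Y=np.argwhere(y>0)[:,::-1].mean(0)
    if len(P)<50: continue
    vx,vy,x0,y0=cv2.fitLine(P,cv2.DIST_HUBER,0,.01,.01).ravel()
    if vy>0: vx,vy=-vx,-vy
    off=((Y[0]-x0)*-vy+(Y[1]-y0)*vx)*.15 
    print('pointer ang',np.degrees(np.arctan2(-vx,-vy)),'yellow lateral mm (right of line +)',off,'deg',np.degrees(off/26.5))
E
```

```text
t 25.25 q [-0.24  0.55 -0.07 -0.   -0.96  0.23] p [ 624.2 -349.9   78.7] yaw 179.45 zt [-0.008  0.003] F [-0.5  0.4 -0.1] M [ 0.08  0.18 -0.  ] w 38.2
S []
T []
T []
to (630, -346.5, 26) [-4.3  1.  56.8]
pointer ang -5.3590045 yellow lateral mm (right of line +) 0.47042340386114173 deg 1.0171047405819493
pointer ang -38.3121 yellow lateral mm (right of line +) -5.794605821547605 deg -12.52854556666471
```

```bash
python3 - <<'E'
from u import *
s=shot('scene','s6.png');t=shot('top','t6.png')
for k,(x,y) in U.items():
    for im in(s,t):
        u,v=proj(im,[x,y,14]).astype(int); print(k,(u,v),im['pixels'][v-3:v+4:2,u-3:u+4:3].reshape(-1,3)[:6].tolist())
unions()
E
```

```text
1 (np.int64(324), np.int64(199)) [[118, 100, 89], [145, 126, 108], [147, 127, 107], [147, 125, 109], [148, 128, 110], [150, 130, 113]]
1 (np.int64(300), np.int64(222)) [[137, 116, 99], [140, 118, 98], [141, 119, 102], [133, 113, 96], [136, 115, 96], [136, 116, 98]]
2 (np.int64(299), np.int64(216)) [[147, 126, 109], [77, 67, 59], [70, 62, 59], [141, 123, 104], [151, 129, 111], [50, 45, 38]]
2 (np.int64(330), np.int64(230)) [[133, 113, 95], [137, 115, 97], [140, 119, 100], [132, 111, 94], [134, 114, 94], [136, 115, 97]]
3 (np.int64(279), np.int64(238)) [[149, 129, 112], [151, 132, 114], [151, 131, 112], [149, 130, 113], [152, 130, 113], [157, 137, 119]]
3 (np.int64(359), np.int64(231)) [[150, 128, 108], [150, 129, 109], [151, 128, 111], [146, 123, 105], [146, 125, 106], [149, 128, 109]]
4 (np.int64(265), np.int64(262)) [[160, 143, 128], [158, 141, 120], [154, 136, 117], [158, 140, 121], [155, 134, 115], [152, 132, 115]]
4 (np.int64(384), np.int64(227)) [[155, 133, 113], [154, 133, 113], [152, 130, 111], [156, 135, 115], [155, 133, 113], [156, 133, 114]]
5 (np.int64(229), np.int64(384)) [[42, 43, 46], [43, 47, 42], [41, 36, 35], [37, 32, 35], [41, 41, 46], [42, 39, 41]]
5 (np.int64(470), np.int64(189)) [[59, 59, 60], [100, 98, 98], [180, 163, 80], [104, 103, 103], [68, 65, 65], [39, 36, 55]]
6 (np.int64(267), np.int64(391)) [[38, 42, 42], [42, 43, 48], [41, 43, 47], [34, 33, 39], [32, 35, 40], [29, 29, 34]]
6 (np.int64(457), np.int64(165)) [[111, 93, 78], [111, 93, 78], [111, 93, 78], [111, 93, 79], [111, 94, 78], [110, 93, 79]]
S [([561.0, -389.0], 58)]
T []
T []
```

View pics/s6.png

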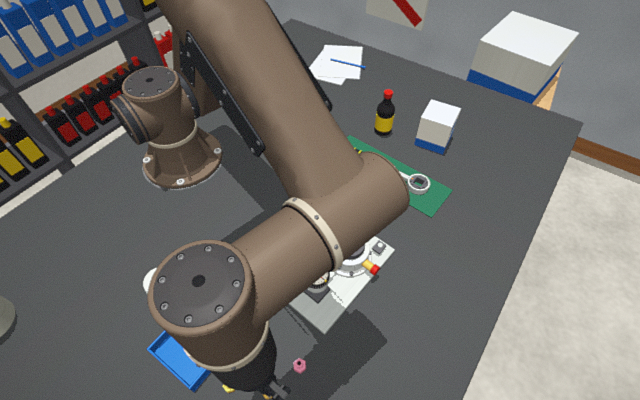

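Call:
jog_arm(
  increments=[
    [[-4.3,1,15],[0,0,0],-0.1],
    [[0,0,15],[0,0,0],-0.1],
    [[0,0,12],[0,0,0],-0.1],
    [[0,0,8],[0,0,0],-0.1],
    [[0,0,0],[0,0,0],-0.1],
    [[0,0,0],[0,0,0],-0.1],
  ],
)

```text
t: 26.25
position: [631.5, -346.1, 35.4]
eef_rot: [-0.008, -3.141, 0.0]
wrist_force: [0.1, 0.3, -0.2]
gripper_width: 38.4
```

```bash
python3 - <<'E'
from u import *
where(); go(630,-346.5,26.5)
E
```

```text
t 26.25 q [-0.23  0.6  -0.1   0.   -0.87  0.23] p [ 631.5 -346.1   35.4] yaw 179.7 zt [-0.001 -0.   ] F [ 0.1  0.3 -0.2] M [-0.02 -0.    0.01] w 38.4
to (630, -346.5, 26.5) [ 1.5 -0.4  8.9]
```

Grip and lift, then check the width.

Call:
jog_arm(
  increments=[
    [[1.5,-0.4,5],[0,0,0],-0.1],
    [[0,0,4],[0,0,0],-0.1],
    [[0,0,0],[0,0,0],-1],
    [[0,0,0],[0,0,0],-1],
    [[0,0,0],[0,0,0],-1],
    [[0,0,0],[0,0,0],-1],
    [[0,0,-15],[0,0,0],-1],
    [[0,0,-30],[0,0,0],-1],
    [[0,0,-30],[0,0,0],-1],
    [[0,0,0],[0,0,0],-1],
  ],
  force=40,
)

```text
t: 27.25
position: [633.0, -347.6, 108.4]
eef_rot: [0.007, 3.133, -0.006]
wrist_force: [1.0, -0.9, -0.1]
gripper_width: 14.2
```

```bash
python3 - <<'E'
from u import *
where(); go(468,-396,100)
t=snapshot('top')
m,b=blobs(t,(100,120,60),(120,255,255),50,(420,195,510,270))
if b:
  cn=max(cv2.findContours(m,0,2)[0],key=cv2.contourArea);print(cv2.boundingRect(cn));print([(p.tolist(),ray(t,*p,32)[:2].round(0).tolist()) for p in cv2.approxPolyDP(cn,4,True)[:,0]])
E
```

```text
t 27.25 q [-0.23  0.53 -0.04  0.   -1.    0.23] p [ 633.  -347.6  108.4] yaw 179.75 zt [ 0.008 -0.004] F [ 1.  -0.9 -0.1] M [-0.02 -0.07  0.02] w 14.2
to (468, -396, 100) [164.9 -49.1   7.2]
(478, 206, 15, 12)
[([478, 207], [504.0, -393.0]), ([478, 213], [487.0, -392.0]), ([492, 217], [476.0, -431.0]), ([492, 207], [505.0, -433.0])]
```

Call:
jog_arm(
  increments=[
    [[19,-6,0],[0,0,0],-1],
    [[35,-11,0],[0,0,0],-1],
    [[40,-12,0],[0,0,0],-1],
    [[40,-12,0],[0,0,0],-1],
    [[35,-12,0],[0,0,0],-1],
    [[0,0,0],[0,0,0],-1],
    [[0,0,20],[0,0,0],-1],
    [[0,0,20],[0,0,0],-1],
    [[0,0,0],[0,0,0],-1],
    [[0,0,0],[0,0,0],-1],
  ],
)

```text
t: 28.3
position: [460.8, -398.4, 61.7]
eef_rot: [-0.008, -3.14, -0.0]
wrist_force: [0.2, -0.0, 0.5]
gripper_width: 14.0
```

```bash
python3 - <<'E'
from u import *
where(); go(464,-400,32.5)
E
```

```text
t 28.3 q [-0.39  0.42 -0.35  0.   -0.8   0.39] p [ 460.8 -398.4   61.7] yaw 179.72 zt [-0.001  0.   ] F [ 0.2 -0.   0.5] M [-0.04 -0.1  -0.02] w 14.0
to (464, -400, 32.5) [-3.2 -1.6 29.2]
```

Call:
jog_arm(
  increments=[
    [[-3.2,-1.6,12],[0,0,0],-1],
    [[0,0,10],[0,0,0],-1],
    [[0,0,6],[0,0,0],-1],
    [[0,0,0],[0,0,0],-1],
    [[0,0,0],[0,0,0],-0.35],
    [[0,0,0],[0,0,0],-0.35],
    [[0,0,-5],[0,0,0],-0.35],
    [[0,0,-25],[0,0,0],-0.35],
    [[0,0,-35],[0,0,0],-0.1],
    [[-20,4,0],[0,0,0],-0.1],
  ],
)

```text
t: 29.3
position: [485.4, -397.9, 104.6]
eef_rot: [0.009, 3.135, -0.006]
wrist_force: [0.6, -0.6, -0.8]
gripper_width: 38.6
```

Call:
jog_arm(
  increments=[
    [[-38,7,0],[0,0,0],-0.1],
    [[-37,7,0],[0,0,0],-0.1],
    [[0,0,20],[0,0,0],-0.1],
    [[0,0,20],[0,0,0],-0.1],
    [[0,0,10],[0,0,0],-0.1],
    [[0,0,0],[0,0,0],-0.1],
    [[0,0,0],[0,0,0],-0.1],
  ],
)

```text
t: 30.0
position: [559.4, -382.9, 49.5]
eef_rot: [0.008, 3.141, -0.001]
wrist_force: [0.3, 1.0, 1.5]
gripper_width: 38.0
```

```bash
python3 - <<'E'
from u import *
where(); unions(); go(559.5,-382,26.5)
E
```

```text
t 30.0 q [-0.31  0.53 -0.2   0.   -0.85  0.31] p [ 559.4 -382.9   49.5] yaw 179.7 zt [ 0.001 -0.001] F [0.3 1.  1.5] M [-0.01  0.02  0.04] w 38.0
S []
T []
T []
to (559.5, -382, 26.5) [ 0.3  1.1 23.6]
```

Call:
jog_arm(
  increments=[
    [[0,1,12],[0,0,0],-0.1],
    [[0,0,8],[0,0,0],-0.1],
    [[0,0,3],[0,0,0],-0.1],
    [[0,0,0],[0,0,0],-0.1],
    [[0,0,0],[0,0,0],-1],
    [[0,0,0],[0,0,0],-1],
    [[0,0,0],[0,0,0],-1],
    [[0,0,0],[0,0,0],-1],
    [[0,0,-15],[0,0,0],-1],
    [[0,0,-30],[0,0,0],-1],
  ],
)

```text
t: 31.1
position: [557.5, -380.8, 69.4]
eef_rot: [-0.009, -3.137, -0.003]
wrist_force: [0.7, -0.1, -0.7]
gripper_width: 13.8
```

Call:
jog_arm(
  increments=[
    [[0,0,-30],[0,0,0],-1],
    [[20,4,0],[0,0,0],-1],
    [[38,9,0],[0,0,0],-1],
    [[37,9,0],[0,0,0],-1],
    [[0,0,0],[0,0,0],-1],
    [[0,0,20],[0,0,0],-1],
    [[0,0,20],[0,0,0],-1],
    [[0,0,0],[0,0,0],-1],
    [[0,0,0],[0,0,0],-1],
  ],
)

```text
t: 32.0
position: [464.6, -359.3, 61.5]
eef_rot: [-0.008, -3.141, 0.0]
wrist_force: [0.9, 0.3, 0.2]
gripper_width: 14.0
```

```bash
python3 - <<'E'
from u import *
where(); go(464,-360,32.5)
E
```

```text
t 32.0 q [-0.33  0.39 -0.4   0.   -0.78  0.32] p [ 464.6 -359.3   61.5] yaw 179.71 zt [-0. -0.] F [0.9 0.3 0.2] M [-0. -0. -0.] w 14.0
to (464, -360, 32.5) [ 0.6 -0.7 29. ]
```

Call:
jog_arm(
  increments=[
    [[0.6,-0.7,12],[0,0,0],-1],
    [[0,0,10],[0,0,0],-1],
    [[0,0,6.5],[0,0,0],-1],
    [[0,0,0],[0,0,0],-1],
    [[0,0,0],[0,0,0],-0.35],
    [[0,0,0],[0,0,0],-0.35],
    [[0,0,-5],[0,0,0],-0.35],
    [[0,0,-25],[0,0,0],-0.35],
    [[0,0,-35],[0,0,0],-0.1],
    [[2,20,0],[0,0,0],-0.1],
  ],
)

```text
t: 33.0
position: [464.9, -342.2, 102.4]
eef_rot: [0.009, 3.134, -0.006]
wrist_force: [0.4, 0.6, 1.2]
gripper_width: 38.3
```

Call:
jog_arm(
  increments=[
    [[4,42,0],[0,0,0],-0.1],
    [[4,42,0],[0,0,0],-0.1],
    [[4,42,0],[0,0,0],-0.1],
    [[4,42,0],[0,0,0],-0.1],
    [[4,40,0],[0,0,0],-0.1],
    [[0,0,20],[0,0,0],-0.1],
    [[0,0,15],[0,0,0],-0.1],
    [[0,0,0],[0,0,0],-0.1],
    [[0,0,0],[0,0,0],-0.1],
  ],
)

```text
t: 33.9
position: [443.1, -131.7, 62.8]
eef_rot: [0.008, 3.141, -0.0]
wrist_force: [0.7, 0.2, -1.4]
gripper_width: 38.2
```

```bash
python3 - <<'E'
from u import *
where(); unions(); go(442,-132,26.5)
E
```

```text
t 33.9 q [ 0.14  0.22 -0.68  0.   -0.68 -0.14] p [ 443.1 -131.7   62.8] yaw 179.71 zt [ 0. -0.] F [ 0.7  0.2 -1.4] M [-0.03 -0.01  0.07] w 38.2
S [([450.0, 105.0], 82), ([429.0, 21.0], 92), ([425.0, -59.0], 69), ([525.0, 15.0], 45), ([444.0, -136.0], 84), ([464.0, -359.0], 109), ([464.0, -399.0], 117)]
T [([465.0, -360.0], 52), ([465.0, -400.0], 52), ([442.0, -126.0], 27)]
T []
to (442, -132, 26.5) [ 1.5 -0.1 36.6]
```

Call:
jog_arm(
  increments=[
    [[1.3,0,15],[0,0,0],-0.1],
    [[0,0,12],[0,0,0],-0.1],
    [[0,0,6],[0,0,0],-0.1],
    [[0,0,3],[0,0,0],-0.1],
    [[0,0,0],[0,0,0],-1],
    [[0,0,0],[0,0,0],-1],
    [[0,0,0],[0,0,0],-1],
    [[0,0,0],[0,0,0],-1],
    [[0,0,-15],[0,0,0],-1],
    [[0,0,-30],[0,0,0],-1],
  ],
)

```text
t: 35.0
position: [439.8, -131.7, 70.1]
eef_rot: [-0.009, -3.137, 0.0]
wrist_force: [1.1, 0.7, -0.6]
gripper_width: 13.9
```

Call:
jog_arm(
  increments=[
    [[0,0,-30],[0,0,0],-1],
    [[-3,-20,0],[0,0,0],-1],
    [[-5,-42,0],[0,0,0],-1],
    [[-5,-42,0],[0,0,0],-1],
    [[-5,-42,0],[0,0,0],-1],
    [[-4,-42,0],[0,0,0],-1],
    [[0,0,20],[0,0,0],-1],
    [[0,0,20],[0,0,0],-1],
    [[0,0,0],[0,0,0],-1],
    [[0,0,0],[0,0,0],-1],
  ],
)

```text
t: 36.0
position: [462.3, -319.7, 61.3]
eef_rot: [-0.008, -3.141, -0.0]
wrist_force: [-0.1, 0.1, -0.7]
gripper_width: 13.8
```

```bash
python3 - <<'E'
from u import *
where(); go(464,-320,32.5)
E
```

```text
t 36.0 q [-0.26  0.36 -0.46  0.   -0.75  0.25] p [ 462.3 -319.7   61.3] yaw 179.71 zt [-0.001  0.   ] F [-0.1  0.1 -0.7] M [-0.05 -0.03  0.  ] w 13.8
to (464, -320, 32.5) [-1.7 -0.3 28.8]
```

Call:
jog_arm(
  increments=[
    [[-1.7,0,12],[0,0,0],-1],
    [[0,0,10],[0,0,0],-1],
    [[0,0,6.5],[0,0,0],-1],
    [[0,0,0],[0,0,0],-1],
    [[0,0,0],[0,0,0],-0.35],
    [[0,0,0],[0,0,0],-0.35],
    [[0,0,-5],[0,0,0],-0.35],
    [[0,0,-25],[0,0,0],-0.35],
    [[0,0,-35],[0,0,0],-0.1],
    [[2,19,0],[0,0,0],-0.1],
  ],
)

```text
t: 37.0
position: [465.5, -302.9, 102.8]
eef_rot: [0.009, 3.134, -0.005]
wrist_force: [1.6, 0.1, 0.1]
gripper_width: 38.2
```

Call:
jog_arm(
  increments=[
    [[7,45,0],[0,0,0],-0.1],
    [[7,45,0],[0,0,0],-0.1],
    [[7,45,0],[0,0,0],-0.1],
    [[7,45,0],[0,0,0],-0.1],
    [[7,45,0],[0,0,0],-0.1],
    [[0,15,20],[0,0,0],-0.1],
    [[0,0,15],[0,0,0],-0.1],
    [[0,0,0],[0,0,0],-0.1],
    [[0,0,0],[0,0,0],-0.1],
  ],
)

```text
t: 37.9
position: [428.8, -60.6, 63.3]
eef_rot: [0.008, 3.141, -0.0]
wrist_force: [0.1, -0.7, 0.2]
gripper_width: 38.4
```

```bash
python3 - <<'E'
from u import *
where(); unions(); go(427,-61,26.5)
E
```

```text
t 37.9 q [ 0.32  0.17 -0.74  0.   -0.66 -0.32] p [428.8 -60.6  63.3] yaw 179.71 zt [ 0. -0.] F [ 0.1 -0.7  0.2] M [ 0.02 -0.    0.01] w 38.4
S [([450.0, 105.0], 87), ([430.0, 25.0], 62), ([428.0, -64.0], 82), ([525.0, 15.0], 43), ([464.0, -320.0], 102), ([464.0, -359.0], 109), ([464.0, -399.0], 115)]
T [([465.0, -319.0], 52), ([465.0, -360.0], 52), ([465.0, -400.0], 52)]
T []
to (427, -61, 26.5) [ 2.3 -0.2 37.1]
```

Call:
jog_arm(
  increments=[
    [[1.8,0,15],[0,0,0],-0.1],
    [[0,0,12],[0,0,0],-0.1],
    [[0,0,6],[0,0,0],-0.1],
    [[0,0,3.5],[0,0,0],-0.1],
    [[0,0,0],[0,0,0],-1],
    [[0,0,0],[0,0,0],-1],
    [[0,0,0],[0,0,0],-1],
    [[0,0,0],[0,0,0],-1],
    [[0,0,-15],[0,0,0],-1],
    [[0,0,-30],[0,0,0],-1],
  ],
)

```text
t: 39.0
position: [425.2, -60.9, 70.3]
eef_rot: [-0.009, -3.137, 0.002]
wrist_force: [1.1, 0.5, -0.2]
gripper_width: 13.8
```

Call:
jog_arm(
  increments=[
    [[0,0,-30],[0,0,0],-1],
    [[1,-19,0],[0,0,0],-1],
    [[2,-45,0],[0,0,0],-1],
    [[2,-45,0],[0,0,0],-1],
    [[2,-45,0],[0,0,0],-1],
    [[2,-45,0],[0,0,0],-1],
    [[0,-45,0],[0,0,0],-1],
    [[0,-15,0],[0,0,0],-1],
    [[0,0,20],[0,0,0],-1],
    [[0,0,20],[0,0,0],-1],
  ],
)

```text
t: 40.0
position: [416.5, -320.1, 61.0]
eef_rot: [0.011, 3.14, -0.0]
wrist_force: [0.3, 0.3, -0.4]
gripper_width: 13.8
```

Call:
jog_arm(
  increments=[
    [[0,0,0],[0,0,0],-1],
    [[0,0,0],[0,0,0],-1],
  ],
)

```text
t: 40.2
position: [416.4, -319.2, 61.4]
eef_rot: [-0.008, -3.141, -0.0]
wrist_force: [0.4, -0.8, -0.6]
gripper_width: 13.9
```

```bash
python3 - <<'E'
from u import *
where(); go(418,-320,32.5)
E
```

```text
t 40.2 q [-0.28  0.31 -0.54  0.   -0.72  0.27] p [ 416.4 -319.2   61.4] yaw 179.72 zt [-0.001  0.   ] F [ 0.4 -0.8 -0.6] M [-0.03 -0.    0.01] w 13.9
to (418, -320, 32.5) [-1.7 -0.7 28.9]
```

Call:
jog_arm(
  increments=[
    [[-1.7,-0.7,12],[0,0,0],-1],
    [[0,0,10],[0,0,0],-1],
    [[0,0,6.5],[0,0,0],-1],
    [[0,0,0],[0,0,0],-1],
    [[0,0,0],[0,0,0],-0.35],
    [[0,0,0],[0,0,0],-0.35],
    [[0,0,-5],[0,0,0],-0.35],
    [[0,0,-25],[0,0,0],-0.35],
    [[0,0,-35],[0,0,0],-0.1],
    [[-2,18.5,0],[0,0,0],-0.1],
  ],
)

```text
t: 41.2
position: [423.1, -303.7, 102.5]
eef_rot: [0.009, 3.134, -0.005]
wrist_force: [0.8, 0.0, -0.5]
gripper_width: 38.4
```

Call:
jog_arm(
  increments=[
    [[-5,45,0],[0,0,0],-0.1],
    [[-3,45,0],[0,0,0],-0.1],
    [[0,45,0],[0,0,0],-0.1],
    [[0,45,0],[0,0,0],-0.1],
    [[0,45,0],[0,0,0],-0.1],
    [[0,45,0],[0,0,0],-0.1],
    [[0,45,0],[0,0,0],-0.1],
    [[0,10,20],[0,0,0],-0.1],
    [[0,0,15],[0,0,0],-0.1],
    [[0,0,0],[0,0,0],-0.1],
  ],
)

```text
t: 42.2
position: [429.0, 23.4, 61.9]
eef_rot: [-0.006, -3.14, 0.001]
wrist_force: [-0.2, -0.1, 1.2]
gripper_width: 38.4
```

```bash
python3 - <<'E'
from u import *
where(); unions(); go(428,23.5,26.5)
E
```

```text
t 42.2 q [ 0.52  0.17 -0.74 -0.   -0.66 -0.52] p [429.   23.4  61.9] yaw 179.76 zt [-0.002 -0.001] F [-0.2 -0.1  1.2] M [-0.04 -0.02 -0.02] w 38.4
S [([450.0, 104.0], 79), ([429.0, 21.0], 90), ([525.0, 15.0], 45), ([418.0, -319.0], 97), ([464.0, -320.0], 102), ([464.0, -359.0], 110), ([464.0, -399.0], 116)]
T [([465.0, -319.0], 52), ([465.0, -360.0], 52), ([465.0, -400.0], 53), ([418.0, -320.0], 53)]
T []
to (428, 23.5, 26.5) [ 2.1  0.4 36.8]
```

Call:
jog_arm(
  increments=[
    [[1,0,15],[0,0,0],-0.1],
    [[0,0,12],[0,0,0],-0.1],
    [[0,0,6],[0,0,0],-0.1],
    [[0,0,3],[0,0,0],-0.1],
    [[0,0,0],[0,0,0],-1],
    [[0,0,0],[0,0,0],-1],
    [[0,0,0],[0,0,0],-1],
    [[0,0,0],[0,0,0],-1],
    [[0,0,-15],[0,0,0],-1],
    [[0,0,-30],[0,0,0],-1],
  ],
)

```text
t: 43.3
position: [427.4, 22.6, 70.7]
eef_rot: [-0.009, -3.137, 0.003]
wrist_force: [0.9, 0.6, -0.9]
gripper_width: 13.7
```

Call:
jog_arm(
  increments=[
    [[0,0,-30],[0,0,0],-1],
    [[0,-19,0],[0,0,0],-1],
    [[1,-45,0],[0,0,0],-1],
    [[1,-45,0],[0,0,0],-1],
    [[1,-45,0],[0,0,0],-1],
    [[1,-45,0],[0,0,0],-1],
    [[1,-45,0],[0,0,0],-1],
    [[2,-45,0],[0,0,0],-1],
    [[2,-45,0],[0,0,0],-1],
    [[0,-45,0],[0,0,0],-1],
  ],
)

```text
t: 44.3
position: [417.4, -357.5, 101.7]
eef_rot: [0.009, 3.141, 0.0]
wrist_force: [1.5, 0.9, 0.1]
gripper_width: 13.9
```

Call:
jog_arm(
  increments=[
    [[0,-5,0],[0,0,0],-1],
    [[0,0,20],[0,0,0],-1],
    [[0,0,20],[0,0,0],-1],
    [[0,0,0],[0,0,0],-1],
    [[0,0,0],[0,0,0],-1],
  ],
)

```text
t: 44.8
position: [417.9, -360.5, 61.8]
eef_rot: [-0.008, -3.141, -0.0]
wrist_force: [0.5, 0.3, -0.1]
gripper_width: 13.8
```

```bash
python3 - <<'E'
from u import *
where(); go(418,-360,32.5)
E
```

```text
t 44.8 q [-0.36  0.35 -0.48  0.   -0.75  0.35] p [ 417.9 -360.5   61.8] yaw 179.72 zt [-0.001  0.   ] F [ 0.5  0.3 -0.1] M [-0.07 -0.01  0.05] w 13.8
to (418, -360, 32.5) [-0.2  0.5 29.3]
```

Call:
jog_arm(
  increments=[
    [[0,0.5,12],[0,0,0],-1],
    [[0,0,10],[0,0,0],-1],
    [[0,0,7],[0,0,0],-1],
    [[0,0,0],[0,0,0],-1],
    [[0,0,0],[0,0,0],-0.35],
    [[0,0,0],[0,0,0],-0.35],
    [[0,0,-5],[0,0,0],-0.35],
    [[0,0,-25],[0,0,0],-0.35],
    [[0,0,-35],[0,0,0],-0.1],
    [[-1,16,0],[0,0,0],-0.1],
  ],
)

```text
t: 45.8
position: [421.7, -346.4, 102.6]
eef_rot: [0.009, 3.135, -0.006]
wrist_force: [0.1, -0.5, 0.3]
gripper_width: 38.3
```

Call:
jog_arm(
  increments=[
    [[-3,45,0],[0,0,0],-0.1],
    [[-3,45,0],[0,0,0],-0.1],
    [[-3,45,0],[0,0,0],-0.1],
    [[-3,45,0],[0,0,0],-0.1],
    [[-3,45,0],[0,0,0],-0.1],
    [[-3,45,0],[0,0,0],-0.1],
    [[-3,45,0],[0,0,0],-0.1],
    [[-3,45,0],[0,0,0],-0.1],
    [[-3,45,0],[0,0,0],-0.1],
    [[-3,45,0],[0,0,0],-0.1],
  ],
)

```text
t: 46.8
position: [451.4, 107.7, 98.6]
eef_rot: [0.008, 3.14, 0.001]
wrist_force: [1.1, -1.0, 0.4]
gripper_width: 38.1
```

Call:
jog_arm(
  increments=[
    [[0,0,20],[0,0,0],-0.1],
    [[0,0,15],[0,0,0],-0.1],
    [[0,0,0],[0,0,0],-0.1],
  ],
)

```text
t: 47.1
position: [450.3, 105.4, 61.7]
eef_rot: [-0.007, -3.139, 0.002]
wrist_force: [0.1, -0.8, 0.2]
gripper_width: 38.7
```

```bash
python3 - <<'E'
from u import *
where(); unions(); go(449,106,26.5)
E
```

```text
t 47.1 q [ 0.66  0.22 -0.67 -0.   -0.68 -0.66] p [450.3 105.4  61.7] yaw 179.73 zt [-0.002 -0.001] F [ 0.1 -0.8  0.2] M [-0.02  0.02 -0.03] w 38.7
S [([450.0, 105.0], 82), ([525.0, 15.0], 45), ([418.0, -320.0], 98), ([464.0, -320.0], 102), ([418.0, -359.0], 108), ([464.0, -359.0], 110), ([464.0, -399.0], 117)]
T [([465.0, -319.0], 52), ([465.0, -360.0], 52), ([465.0, -400.0], 52), ([418.0, -320.0], 54), ([419.0, -360.0], 54)]
T []
to (449, 106, 26.5) [ 2.5  0.5 36.7]
```

Call:
jog_arm(
  increments=[
    [[1,0.5,15],[0,0,0],-0.1],
    [[0,0,12],[0,0,0],-0.1],
    [[0,0,6],[0,0,0],-0.1],
    [[0,0,3],[0,0,0],-0.1],
    [[0,0,0],[0,0,0],-1],
    [[0,0,0],[0,0,0],-1],
    [[0,0,0],[0,0,0],-1],
    [[0,0,0],[0,0,0],-1],
    [[0,0,-15],[0,0,0],-1],
    [[0,0,-30],[0,0,0],-1],
  ],
)

```text
t: 48.2
position: [448.9, 105.2, 70.6]
eef_rot: [-0.009, -3.138, 0.004]
wrist_force: [0.9, 1.8, -0.6]
gripper_width: 13.5
```

Call:
jog_arm(
  increments=[
    [[0,0,-30],[0,0,0],-1],
    [[3,-30,0],[0,0,0],-1],
    [[3,-45,0],[0,0,0],-1],
    [[3,-45,0],[0,0,0],-1],
    [[3,-45,0],[0,0,0],-1],
    [[3,-45,0],[0,0,0],-1],
    [[3,-45,0],[0,0,0],-1],
    [[3,-45,0],[0,0,0],-1],
    [[3,-45,0],[0,0,0],-1],
    [[3,-45,0],[0,0,0],-1],
  ],
)

```text
t: 49.2
position: [421.0, -285.5, 101.9]
eef_rot: [0.008, 3.141, 0.0]
wrist_force: [1.7, 0.1, -0.8]
gripper_width: 13.7
```

Call:
jog_arm(
  increments=[
    [[3,-45,0],[0,0,0],-1],
    [[1,-45,0],[0,0,0],-1],
    [[0,-26,0],[0,0,0],-1],
    [[0,0,20],[0,0,0],-1],
    [[0,0,20],[0,0,0],-1],
    [[0,0,0],[0,0,0],-1],
    [[0,0,0],[0,0,0],-1],
  ],
)

```text
t: 49.9
position: [416.6, -399.6, 61.7]
eef_rot: [-0.008, -3.141, -0.0]
wrist_force: [0.5, -0.1, -0.8]
gripper_width: 13.7
```

```bash
python3 - <<'E'
from u import *
where(); go(418,-400,32.5)
E
```

```text
t 49.9 q [-0.43  0.38 -0.42  0.   -0.77  0.42] p [ 416.6 -399.6   61.7] yaw 179.71 zt [-0.001  0.   ] F [ 0.5 -0.1 -0.8] M [-0.03 -0.06  0.05] w 13.7
to (418, -400, 32.5) [-1.5 -0.4 29.2]
```

Release, then retreat out of the cameras' way (up, then toward −y).

Call:
jog_arm(
  increments=[
    [[-1.5,0,12],[0,0,0],-1],
    [[0,0,10],[0,0,0],-1],
    [[0,0,7],[0,0,0],-1],
    [[0,0,0],[0,0,0],-1],
    [[0,0,0],[0,0,0],-0.35],
    [[0,0,0],[0,0,0],-0.35],
    [[0,0,-5],[0,0,0],-0.35],
    [[0,0,-25],[0,0,0],-0.35],
    [[0,0,-35],[0,0,0],-0.1],
    [[0,0,-40],[0,0,0],-0.1],
  ],
)

```text
t: 50.9
position: [417.5, -399.4, 138.6]
eef_rot: [-0.008, -3.14, -0.001]
wrist_force: [0.5, -0.6, -0.3]
gripper_width: 38.3
```

Call:
jog_arm(
  increments=[
    [[15,-25,-20],[0,0,0],-0.1],
    [[20,-40,-20],[0,0,0],-0.1],
    [[20,-40,0],[0,0,0],-0.1],
    [[20,-40,0],[0,0,0],-0.1],
    [[20,-40,0],[0,0,0],-0.1],
    [[20,-40,0],[0,0,0],-0.1],
    [[20,-20,0],[0,0,0],-0.1],
    [[0,0,0],[0,0,0],-0.1],
  ],
)

```text
t: 51.7
position: [278.8, -646.3, 177.4]
eef_rot: [-0.015, -3.141, -0.0]
wrist_force: [0.6, 0.1, -0.3]
gripper_width: 38.4
```

```bash
python3 - <<'E'
from u import *
where(); unions()
s=shot('scene');t=shot('top')
for n,im,roi in(('T wrench',t,(215,130,260,250)),('S wrench',s,(335,140,400,175))):
    m,b=blobs(im,(20,100,100),(34,255,255),4,roi);print(n,[ray(im,*c,25)[:2].round(0).tolist() for c,a in b])
d=np.array([586.4,-121.]);g=np.linspace(-36,36,480);P=[]
for q in (t,s):
    uv=np.array([[proj(q,[d[0]-gy,d[1]-gx,105]) for gx in g] for gy in g],np.float32)
    p=cv2.remap(np.ascontiguousarray(q['pixels'][:,:,::-1]),uv[...,0],uv[...,1],cv2.INTER_CUBIC)
    h=cv2.cvtColor(p,cv2.COLOR_BGR2HSV);P.append(p)
    r=cv2.inRange(h,np.array([0,70,90]),np.array([10,255,255]))|cv2.inRange(h,np.array([168,70,90]),np.array([180,255,255]))
    r[:, :150]=0;r[:,330:]=0;r[:60]=0;r[340:]=0
    y=cv2.inRange(h,np.array([20,120,120]),np.array([36,255,255]));y[:,:150]=0;y[:,330:]=0
    Z=np.argwhere(r>0)[:,::-1].astype(np.float32);Y=np.argwhere(y>0)[:,::-1].mean(0)
    vx,vy,x0,y0=cv2.fitLine(Z,cv2.DIST_HUBER,0,.01,.01).ravel()
    if vy>0: vx,vy=-vx,-vy
    off=((Y[0]-x0)*-vy+(Y[1]-y0)*vx)*.15
    print('pointer',np.degrees(np.arctan2(-vx,-vy)).round(1),'lateral mm',off.round(2),'deg',np.degrees(off/26.5).round(1))
O=np.zeros((600,800,3),np.uint8);O[:250,:400]=cv2.resize(t['pixels'][:,:,::-1],(400,250),interpolation=3);O[:250,400:]=cv2.resize(s['pixels'][:,:,::-1],(400,250),interpolation=3)
O[260:600,:340]=cv2.resize(P[0],(340,340));O[260:600,400:740]=cv2.resize(P[1],(340,340))
cv2.imwrite('pics/fin.png',O)
E
```

```text
t 51.7 q [-0.89  0.45 -0.    0.   -1.12  0.88] p [ 278.8 -646.3  177.4] yaw 179.47 zt [-0.001  0.   ] F [ 0.6  0.1 -0.3] M [ 0.07  0.01 -0.  ] w 38.4
S [([525.0, 15.0], 42), ([418.0, -320.0], 98), ([464.0, -320.0], 102), ([417.0, -359.0], 109), ([464.0, -359.0], 111), ([419.0, -398.0], 110), ([464.0, -399.0], 116)]
T [([465.0, -319.0], 51)]
T []
T wrench [[548.0, 300.0], [533.0, 299.0], [438.0, 301.0], [418.0, 300.0]]
S wrench [[419.0, 293.0], [438.0, 295.0], [533.0, 294.0], [548.0, 295.0]]
pointer -5.2 lateral mm 0.28 deg 0.6
pointer -7.7 lateral mm -0.27 deg -0.6
```

View pics/fin.png

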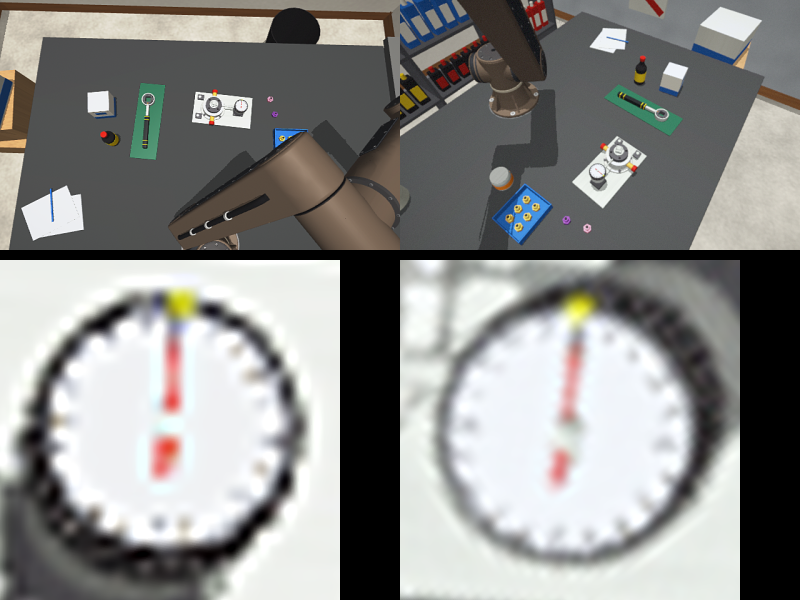

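The final picture shows six unions in the tray, the wrench flat on the mat at about (115–175, 85–160) in the small top view, and the zero mark in line with the pointer in both dial views. I am handing the job in.

```bash
python3 -c "
from plant import *
print(sign_off())"
```

```text
the job is handed in; nothing more can be done
None
```

The pump is set up as asked and the job is handed in, at about 52 s of robot time.

- **Bolt:** I fitted the wrench on the draw bolt and turned it clockwise. The moment about the bolt rose from about 0.13 to 0.9 N m and held at 0.8–0.9 N m while the handle went on about 14° (0.24 rad), well short of the 0.7 rad stop. On easing back it fell to zero. I judged the click from this moment only; I had no direct reading of the click joint.
- **Bezel:** I turned it only after the wrench was back on the mat. The last check put the zero mark +0.6° (top camera) and −0.6° (scene camera) from the pointer line, so the two disagree by about 1° around zero.
- **Unions:** All six brass unions are in the blue tray. In the last check the scene camera saw all six; the arm hid most of the tray from the top camera, which had earlier confirmed five of them at the same spots. I did not notice any union having been knocked aside.
- **Wrench and bystanders:** The wrench lies flat on the mat. The two cameras put it about 5 mm apart sideways, still well within the mat. The carton, bottle, tin and the pink and purple look-alikes look undisturbed in the last picture.

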